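# Set up the tilting light-test table

### The job

Get the tilting table ready for the resin light test: swing the table level, lock it there by dropping the lock pin fully home through its guide into the index wheel, and only then stand all the small cups of cured resin upright on the table inside its rim. Also spin the knurled collars on the two threaded lamp posts, one up and one down, until the top face of each is level (within 2 mm) with the top of the height gauge's finger. Leave the gauge as it is set and do not disturb the jar, the empty cup and the tape.

Things in the scene. Friction and masses are not known exactly. Their poses are not given: they have to be found in the camera images.
- jig: fixed frame of the tilting table: grey aluminium base plate 140 mm deep (x) by 350 mm (y), 12 mm thick, with two upright cheeks 110 mm high at y = +-131 mm that carry the table on a horizontal axis. Origin on the bench under the middle of the table; its x points from the handle side to the far side at yaw 0, y along the table's axis.
- jig_hinge (a point): middle of the table's horizontal tilt axis, 85 mm above the bench; the axis runs along this frame's y.
- table (a joint): tilt of the table in rad: 0 level, positive with the handle edge (-x side) down. Range +-0.75. Stiff hinge: stays where it is left; takes about 3 N at the handle to move.
- table_top (a point): centre of the table's top surface, on the table (tilts with it; 6 mm above the axis). Table 130 mm (x) by 230 mm (y), 12 mm thick, with an upright rim 3 mm wide and 16 mm high round it: clear inside 124 x 224 mm.
- table_handle (a point): middle of the table's round bar handle, 12 mm thick and 110 mm long along y; when level it lies 125 mm towards -x of the axis and 40 mm above it, 54 mm clear of the table's edge. The bar can turn between the finger pads.
- guide_top (a point): centre of the upper mouth of the pin's vertical bore (14 mm wide) in the fixed guide block (46 x 40 x 18 mm) at the +y end of the frame, 163 mm above the bench, 158 mm to +y of the middle. Under it turns the table's ten-notch index wheel: with the table level (within about 0.04 rad) a V-shaped notch stands under the bore, else a tooth may block the pin. Notches are 36 degrees apart.
- pin: loose steel lock pin, 80 mm long, upright: shank 12 mm diameter with a tapered foot, 36 mm long, below a knurled round head 24 mm in diameter and 44 mm high. Origin at the tip of the shank, z up along the pin. Starts standing in the parking block with its head on the block. Mass about 90 g.
- pin_tip (a point): tip of the pin's shank (same point as the pin's origin). When home the head rests on the guide block and the tip is 36 mm below guide_top.
- park: fixed aluminium parking block 56 x 56 x 40 mm for the pin, with a 14 mm bore 37 mm deep in the middle of its top. Origin at the centre of its underside.
- gauge: fixed height gauge: dark square base 56 mm, 20 mm high, with a 12 mm column up to 150 mm and a head with a flat finger 14 mm wide that points to its -x. Origin at the centre of its underside.
- gauge_tip (a point): end of the gauge's finger, at the height of its flat top face, 52 mm towards -x from the column: this height is the setting for both collars. The head is clamped; do not move it.
- post_a: fixed lamp post: dark round foot 72 mm in diameter, 14 mm high, with an upright threaded rod 16 mm in diameter whose end is 102 mm above the bench. Origin at the centre of its underside, on the rod's axis.
- collar_a (a joint): turning angle in rad of the knurled collar on post_a, 0 (lowest) to 7.33. Right-hand fast thread, lead 24 mm: turned counter-clockwise seen from above the value grows and the collar rises 3.82 mm per rad (24 mm a turn). Turns with light friction (0.04 N m) and stays where it is left.
- collar_a_top (a point): centre of the top face of the aluminium knurled collar on post_a (on the rod's axis; 66 to 94 mm above the bench). Collar 45 mm in diameter, 26 mm high. The rod stands 8 to 36 mm out of it.
- post_b: fixed lamp post: dark round foot 72 mm in diameter, 14 mm high, with an upright threaded rod 16 mm in diameter whose end is 102 mm above the bench. Origin at the centre of its underside, on the rod's axis.
- collar_b (a joint): turning angle in rad of the knurled collar on post_b, 0 (lowest) to 7.33. Right-hand fast thread, lead 24 mm: turned counter-clockwise seen from above the value grows and the collar rises 3.82 mm per rad (24 mm a turn). Turns with light friction (0.04 N m) and stays where it is left.
- collar_b_top (a point): centre of the top face of the aluminium knurled collar on post_b (on the rod's axis; 66 to 94 mm above the bench). Collar 45 mm in diameter, 26 mm high. The rod stands 8 to 36 mm out of it.
- cup_amber: loose low clear cup of cured amber resin, 58 mm wide at the rim, tapering to about 38 mm at the foot, 38 mm high, standing on the bench between the robot and the lamp posts, about 50 g. Origin at the centre of its underside, z up. Can be gripped across the rim. May be absent.
- cup_grey: loose low clear cup of cured grey resin, 51 mm wide at the rim, tapering to about 33 mm at the foot, 34 mm high, standing on the bench between the robot and the lamp posts, about 50 g. Origin at the centre of its underside, z up. Can be gripped across the rim. May be absent.
- cup_turq: loose low clear cup of cured turquoise resin, 51 mm wide at the rim, tapering to about 33 mm at the foot, 34 mm high, standing on the bench between the robot and the lamp posts, about 50 g. Origin at the centre of its underside, z up. Can be gripped across the rim. May be absent.
- cup_purple: loose low clear cup of cured purple resin, 61 mm wide at the rim, tapering to about 40 mm at the foot, 41 mm high, standing on the bench between the robot and the lamp posts, about 50 g. Origin at the centre of its underside, z up. Can be gripped across the rim. May be absent.
- flake_jar: bystander: round jar 52 mm wide, 112 mm tall with a brown cap; origin at the centre of its underside
- cup_empty: bystander: empty clear cup, 84 mm wide, 75 mm high; origin at the centre of its underside
- masking_tape: bystander: roll of masking tape 96 mm wide, 25 mm high, lying flat; origin at the centre of its underside
Mind the look-alikes: they are no part of the job. What is shaped like the post_b but red is not meant. Leave any yellow look-alike of the cup_grey alone.

How it is judged:
By the outcome, as a careful person would: the job done as asked, in the order asked, and still so for the second after the job is handed in, with the robot touching nothing.
Of cup_amber, cup_grey, cup_turq, cup_purple only 2 to 3 are there at a start; the rules pass over those that are not, and their reading is None.
At some moment in a run one of cup_amber, cup_grey, cup_turq, cup_purple may be knocked a few centimetres aside while the robot is not near it.
It also fails if it takes over 210 s, if anything falls off the work surface, if the arm or the gripper's body presses on something with over 40 N, if the wrist force passes 120 N, or if a joint passes its speed limit or range.

### The arm

A 6-joint arm with a two-finger parallel gripper is mounted at the origin on a cart in front of the work surface, level with it; the furniture and walls round the work are solid. World frame = base frame: x ahead of the robot, y to its left, z up, the work surface at z = 0. Lengths are in m, angles in rad, forces in N, time in s.
With the tool pointing down it reaches from about 0.3 to 0.875 m from the base axis. Payload 6.4 kg.
Tool frame: the origin (TCP) lies at the centre of the arm's flange, where the gripper is bolted on; the fingertips stand 166 mm ahead of it and the grasp point (between the pads) lies manip.pinch_z ahead of it (manip.pinch_z is the distance from the TCP to the grasp point, in m); z points along the fingers, y is the line along which they close (so a half turn about z gives the same grasp; the last joint's range is limited). The gripper opens to 88 mm and grips with 3 to 60 N. Pads are 18 mm wide; open, the fingers measure 123 mm over their backs; the gripper's body (75 mm by 187 mm) begins 45 mm behind the grasp point.
Start: joints at [1.134, 0.181, 1.607, -0, 1.354, -0.206], TCP at [0.132, 0.56, 0.405] pointing down, gripper open.
Joint ranges: [-2.99, 2.99], [-0.89, 2.07], [0.3, 2.58], [-1.14, 4.28], [0, 2.63], [-3.12, 3.12]. Speed limits (rad/s): [2.57, 2.57, 3.01, 3.14, 3.14, 3.14].

### API

Orientations are given as a rotation vector (axis times angle).
In Python, from rig import manip gives the robot as it stands. The module is installed in compiled form; this text tells all that it offers.
- The arm moves only by the tool jog_arm, never from a script. Its argument "series" is text: rows parted by semicolons, each of 5 numbers parted by spaces: the shift along the tool's x, y, z in mm, then the turn about the tool's z in degrees, then the closure, from -1 (fully open) to 1 (shut). A call has exactly 8 rows; each row is the pose to reach, as a shift and turn from the pose commanded when the call began, along the tool's axes at that moment; what a row does not reach only later rows make up. A row lasts 1/8 s, in which the tool goes at most 62.5 mm and 10.7 degrees, less where a joint would pass 70% of its speed; a pose out of reach is approached as far as the arm can. A call with a gripper value outside its range is refused whole. The fingers move at their own pace and stop on an object; "force" is the grip in N (left out, the last holds). Time passes only in rows, so rows that repeat a pose let the fingers close, or fill a call up. It gives the time, the measured TCP pose, the force, the opening and the grip force at its end, in the units of the state.
- manip.state(): the state, without advancing time (a new reading comes with each control period).
- manip.read_camera(name): name is "side" or "top" or "wrist"; returns a dict with "frame" (420x560x3 uint8, red, green, blue), "fovy" (degrees; the focal length in pixels is half the picture's height over the tangent of half this angle, whatever the lens; pixels are square), "cx", "cy" (the principal point, pixels), "R" (3x3) and "t" (3): a world point X has camera coordinates R X + t. Camera axes: x right, y down, z forward; pixel columns grow to the right and rows downward; lengths in m; the calibration is good to about 2 mm. A picture is of the moment at which its call begins. There is no depth.
- manip.close_job(): hands the job in; it is judged then, once.
Trained networks look in the newest picture that a camera, given by its name, has taken for a name from the list of things; names that differ only in an ending like _2 or _b are one class to them, and where a whole thing is asked for, a point or a joint stands for the part that bears it (a point fixed in the world has none). Each returns a list of dicts, best first, with "p" (0 to 1); they miss things now and then, are a little off and sometimes report something else, mostly with a low value. They report only what shows in the picture. A call takes as long as a camera call. They do not tell look-alikes from the thing itself.
- manip.masks_of(camera, target): "region" (420x560 bool, what is visible of it) and "position" ([row, column] in pixels, amid what is visible of it).
- manip.pinpoint(camera, target): "position" ([row, column] in pixels: a listed point, or the origin of a listed thing).
The state is a dict: "time": time; "qpos": joint angles; "qd": joint speeds; "tau": joint torques, N m; "position": TCP position; "eef_rot": TCP orientation; "force": force on the tool from outside, world axes, zero at the start; "ft_torque": the same for the moment, N m; "finger_gap": finger opening in m; "grip_force": force on a finger pad.
Only numpy, scipy, OpenCV 4.12 (cv2) and the standard library are available. Lean on these libraries where they do the work, as an engineer would, in place of code of your own. Each camera call takes 0.05 s, during which the arm holds its last target. There are 200 camera calls.

## Working session

There is one attempt and no reset: what is moved stays moved. The work goes in short steps, Python scripts to look and compute and a tool call to move; the robot and the scene stay as the last step left them, time stands still between calls to the robot, and variables do not carry over. Pictures are saved under pics/ and viewed, at most 14 in all, crops included, and the job is handed in when it is done.

Besides the shell and the picture viewer there is one more tool, called after "Request:" as name(argument=value, ...) on one line, values as JSON. jog_arm: Moves the arm, as the interface text tells. Its arguments: {"type":"object","properties":{"series":{"type":"string"},"force":{"type":"number"}},"required":["series"]}

```bash
mkdir -p pics; ls; cat > h.py <<'E'
import numpy as np, cv2
from rig import manip
def snap(c,fn=None):
    d=manip.read_camera(c)
    if fn: cv2.imwrite('pics/'+fn,d['frame'][:,:,::-1])
    return d
def f(d): return 210/np.tan(np.radians(d['fovy'])/2)
def ray(d,rc):
    v=np.array([(rc[1]-d['cx'])/f(d),(rc[0]-d['cy'])/f(d),1.]); R=np.array(d['R']);t=np.array(d['t'])
    return -R.T@t, R.T@v
def atz(d,rc,z):
    o,v=ray(d,rc); return o+v*(z-o[2])/v[2]
def proj(d,X):
    c=np.array(d['R'])@np.array(X)+np.array(d['t']); return [d['cy']+f(d)*c[1]/c[2], d['cx']+f(d)*c[0]/c[2]]
def tri(L):
    A=np.zeros((3,3));b=np.zeros(3)
    for d,rc in L:
        o,v=ray(d,rc);v=v/np.linalg.norm(v);P=np.eye(3)-np.outer(v,v);A+=P;b+=P@o
    X=np.linalg.solve(A,b); return X,[np.round(np.array(proj(d,X))-rc,1) for d,rc in L]
E
python3 - <<'E'
from h import *
D={c:snap(c,c+'0.png') for c in('side','top','wrist')}
s=manip.state();print(manip.pinch_z,s)
for c in D:
  print(c,D[c]['fovy'],np.round(-np.array(D[c]['R']).T@D[c]['t'],3))
np.set_printoptions(precision=3,suppress=True)
n='jig jig_hinge table_top table_handle guide_top pin pin_tip park gauge gauge_tip post_a collar_a_top post_b collar_b_top cup_amber cup_grey cup_turq cup_purple flake_jar cup_empty masking_tape'.split()
for k in n:
  for c in('side','top'):
    print(k,c,[(round(float(r['p']),2),np.round(r['position'],1).tolist()) for r in manip.pinpoint(c,k)[:4]])
E
```

```text
pics
0.1473 {'time': 0.15, 'qpos': array([ 1.13371310e+00,  1.81351959e-01,  1.60772984e+00, -2.92091202e-05,
        1.35378144e+00, -2.06272222e-01]), 'qd': array([-0.00203993, -0.00247355, -0.0046602 , -0.00078158, -0.00186345,
       -0.00022565]), 'tau': array([ 8.98025592e-04, -4.34237266e+01, -3.42171729e+01,  7.02542625e-02,
        3.57018609e-02, -1.18896710e-04]), 'position': array([0.1314362 , 0.5595948 , 0.40405076]), 'eef_rot': array([-3.61699791e-01, -3.12032373e+00,  1.90738779e-03]), 'force': array([ 0.31729591, -1.31337009, -0.15959355]), 'ft_torque': array([ 0.00127201,  0.00584186, -0.00487662]), 'grip_force': 0.0, 'finger_gap': 0.0881391748324378}
side 48.683919949922895 [0.591 1.095 0.882]
top 42.123850810096236 [ 0.26  -0.052  1.566]
wrist 60.5282873765124 [0.052 0.578 0.385]
jig side [(0.87, [291.9, 275.9])]
jig top [(0.8, [204.2, 208.0])]
jig_hinge side [(0.86, [270.9, 274.6])]
jig_hinge top [(0.83, [199.8, 203.1])]
table_top side [(0.71, [266.9, 276.5])]
table_top top [(0.69, [198.0, 199.5]), (0.39, [237.3, 269.4])]
table_handle side [(0.65, [267.8, 321.3]),
[... 1400 characters left out ...]
r top [(0.69, [237.6, 271.7])]
cup_grey side [(0.66, [196.2, 281.9]), (0.56, [181.1, 284.2]), (0.55, [266.2, 317.5]), (0.46, [202.4, 297.5])]
cup_grey top [(0.8, [240.4, 360.2]), (0.77, [226.5, 415.2]), (0.55, [223.6, 385.4])]
cup_turq side [(0.5, [233.5, 298.7])]
cup_turq top [(0.62, [235.5, 300.9])]
cup_purple side [(0.46, [270.3, 272.8])]
cup_purple top []
flake_jar side [(0.64, [228.1, 216.0])]
flake_jar top [(0.69, [148.5, 310.4]), (0.17, [199.5, 199.4])]
cup_empty side [(0.78, [250.8, 222.1])]
cup_empty top [(0.68, [233.2, 300.4]), (0.62, [156.8, 276.6])]
masking_tape side [(0.67, [184.6, 320.5]), (0.59, [337.8, 351.1])]
masking_tape top [(0.65, [189.2, 303.1]), (0.59, [275.8, 406.0])]
```

```bash
python3 - <<'E'
import cv2
a=cv2.imread('pics/top0.png')[120:300,100:440];cv2.imwrite('pics/top0c.png',cv2.resize(a,(800,424),interpolation=2))
a=cv2.imread('pics/side0.png')[150:360,170:400];cv2.imwrite('pics/side0c.png',cv2.resize(a,(657,600),interpolation=2))
E
```

```text
(no output)
```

View pics/top0c.png

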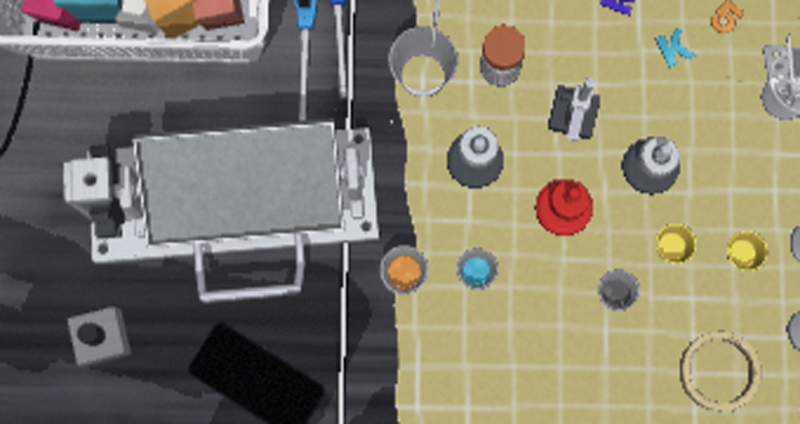

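View pics/side0c.png

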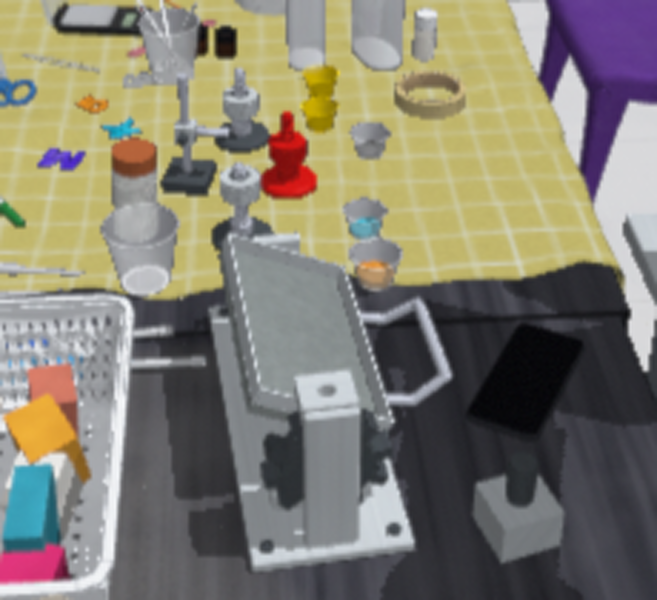

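Top view: table with its handle to the robot, amber, turquoise and grey cups in a row at (rows ~234–243, cols 272, 303, 363). The two yellow cups and the red post are decoys. The pin stands in the park block at (262,143).

```bash
python3 - <<'E'
from h import *
np.set_printoptions(precision=4,suppress=True)
s=snap('side');t=snap('top')
P={'hinge':([270.9,274.6],[199.8,203.1]),'table_top':([266.9,276.5],[198,199.5]),'handle':([267.8,321.3],[246,206.9]),
'guide':([287.2,285.1],[196.4,139.3]),'gauge_tip':([194.5,248],[179.2,344.2]),'A?':([180.6,255],[183.8,381.3]),'B?':([210.5,253],[181.8,301.3])}
for k,(a,b) in P.items(): print(k,*tri([(s,a),(t,b)]))
print('hinge z.085',atz(t,[199.8,203.1],.085),atz(s,[270.9,274.6],.085))
print('guide z.163',atz(t,[196.4,139.3],.163),atz(s,[287.2,285.1],.163))
print('jig',atz(t,[204.2,208.0],0),atz(s,[291.9,275.9],0))
for c,d in(('top',t),('side',s)):
  for k in('park','post_a','gauge','cup_amber','cup_turq','cup_grey','flake_jar','cup_empty','masking_tape'):
    for r in manip.pinpoint(c,k): print(c,k,round(r['p'],2),np.round(r['position'],1),atz(d,r['position'],0)[:2])
print('gauge_tip side',[(r['p'],r['position']) for r in manip.pinpoint('side','gauge_tip')])
for k in('collar_a_top','collar_a','gauge','pin'):
  for c in('top','side'): print(k,c,[(round(r['p'],2),np.round(r['position'],1)) for r in manip.masks_of(c,k)])
E
```

```text
hinge [0.5446 0.1404 0.0691] [array([0.2, 0.8]), array([-0.8,  0.2])]
table_top [0.5426 0.1482 0.0901] [array([-0. , -0.2]), array([ 0.2, -0. ])]
handle [0.4163 0.1257 0.06  ] [array([0.1, 0.7]), array([-0.7,  0.2])]
guide [0.5313 0.2974 0.1533] [array([-0.1, -0.4]), array([ 0.3, -0.1])]
gauge_tip [ 0.6113 -0.2535  0.0749] [array([0.2, 1. ]), array([-1.2,  0.2])]
A? [ 0.5931 -0.3572  0.0719] [array([-0.3, -1.1]), array([ 1.5, -0.3])]
B? [ 0.5971 -0.1319  0.0888] [array([0.2, 0.7]), array([-0.8,  0.1])]
hinge z.085 [0.5393 0.1387 0.085 ] [0.5477 0.1582 0.085 ]
guide z.163 [0.5304 0.2948 0.163 ] [0.5312 0.3083 0.163 ]
jig [0.5426 0.1349 0.    ] [0.5445 0.1471 0.    ]
top park 0.83 [263.2 143.4] [0.3684 0.3115]
top park 0.23 [203.3 207.4] [0.5452 0.1367]
top post_a 0.89 [187.8 300.1] [ 0.5968 -0.133 ]
top post_a 0.75 [188.2 374.1] [ 0.6    -0.3512]
top post_a 0.63 [204.9 338.9] [ 0.5479 -0.2471]
top gauge 0.83 [168.3 343.1] [ 0.6584 -0.2599]
top cup_amber 0.76 [234.1 268.8] [ 0.4582 -0.0438]
top cup_turq 0.54 [236.2 301.8] [ 0.4538 -0.1393]
top cup_turq 0.17 [154.4 278.1] [ 0.6969 -0.06
[... 1521 characters left out ...]
 array([201. , 197.6])), (0.54, array([184.3, 379.7])), (0.3, array([243.2, 360.4]))]
collar_a_top side [(0.53, array([183.8, 254.5])), (0.32, array([239.8, 296.5]))]
collar_a top [(0.68, array([207.2, 339.8])), (0.51, array([183.7, 301.3])), (0.47, array([186.9, 378.2]))]
collar_a side [(0.64, array([267.1, 271.9])), (0.59, array([214.9, 254.4])), (0.45, array([185.5, 255.2]))]
gauge top [(0.74, array([165.4, 344.2])), (0.4, array([263.5, 144.8]))]
gauge side [(0.89, array([205.8, 237.2])), (0.65, array([206.8, 216.7])), (0.58, array([223., 252.])), (0.54, array([293.8, 276.5])), (0.5, array([184.7, 255.5])), (0.41, array([241.5, 299. ]))]
pin top []
pin side [(0.45, array([316.9, 353.9]))]
```

```bash
cat >> h.py <<'E'
from scipy.spatial.transform import Rotation as Ro
np.set_printoptions(precision=4,suppress=True)
def go(x,y,z,yaw,pz=None):
    """shift (tool mm) and turn (deg) to bring the grasp point to x,y,z with tool y at world angle yaw(deg)"""
    s=manip.state(); R=Ro.from_rotvec(s['eef_rot']).as_matrix(); p=s['position']
    g=np.array([x,y,z+manip.pinch_z]); d=R.T@(g-p)*1000
    cy=np.degrees(np.arctan2(R[1,1],R[0,1])); t=(cy-yaw+180)%360-180
    print('shift',np.round(d,1),'turn',round(t,1),'| yaw now',round(cy,1),'grasp',p-[0,0,manip.pinch_z],'j6',round(s['qpos'][5],2))
E
python3 -c "
from h import *
go(.45,.13,.36,4)"
```

```text
shift [-408.3 -345.5 -102.6] turn 72.8 | yaw now 76.8 grasp [0.1315 0.5598 0.2574] j6 -0.21
```

Request:
jog_arm(series="0 0 -103 0 -1;-408 -345 -103 73 -1;-408 -345 -103 73 -1;-408 -345 -103 73 -1;-408 -345 -103 73 -1;-408 -345 -103 73 -1;-408 -345 -103 73 -1;-408 -345 -103 73 -1")

```text
time: 4.7
position: [0.3921, 0.2075, 0.5008]
eef_rot: [2.153, 2.287, 0.002]
force: [0.7, 1.7, 0.1]
finger_gap: 0.0881
grip_force: 0.0
```

Request:
jog_arm(series="0 0 0 0 -1;0 0 0 0 -1;0 0 0 0 -1;0 0 0 0 -1;0 0 0 0 -1;0 0 0 0 -1;0 0 0 0 -1;0 0 0 0 -1")

```text
time: 5.7
position: [0.3914, 0.2094, 0.5002]
eef_rot: [-2.147, -2.293, 0.0]
force: [0.0, -0.2, -0.6]
finger_gap: 0.0883
grip_force: 0.0
```

```bash
python3 - <<'E'
from h import *
w=snap('wrist','w1.png');t=snap('top');s=snap('side')
go(.45,.13,.36,4)
D=dict(wrist=w,top=t,side=s)
for k in ('jig','jig_hinge','table_top','table_handle','guide_top','park','pin'):
  for c in D:
    for r in manip.pinpoint(c,k)[:2]: print(k,c,round(r['p'],2),np.round(r['position'],1))
print('wrist cam axes',np.array(w['R']),ray(w,[210,280])[0])
E
```

```text
shift [-83.   53.3  -7. ] turn -0.2 | yaw now 3.8 grasp [0.3914 0.2093 0.353 ] j6 0.16
jig wrist 0.87 [208.1 386.8]
jig top 0.83 [203.1 207.1]
jig top 0.62 [245.8 205.8]
jig side 0.69 [294.  275.5]
jig side 0.68 [338.9 350.7]
jig_hinge wrist 0.88 [233.4 407. ]
jig_hinge wrist 0.35 [232.8 405.7]
jig_hinge top 0.78 [199.4 201.5]
jig_hinge top 0.67 [244.3 209.4]
jig_hinge side 0.73 [180.5 253.2]
jig_hinge side 0.49 [233.3 295.8]
table_top wrist 0.96 [231.1 404.2]
table_top top 0.56 [197.2 200.2]
table_top side 0.77 [265.5 276.7]
table_top side 0.44 [180.2 251.3]
table_handle wrist 0.72 [227.9 294.8]
table_handle top 0.83 [244.8 204.7]
table_handle top 0.34 [199. 199.]
table_handle side 0.68 [266.8 318.1]
guide_top wrist 0.85 [ 85.  452.7]
guide_top top 0.92 [198.1 136.9]
guide_top side 0.84 [283.6 285.2]
guide_top side 0.52 [202.7 300.2]
park wrist 0.85 [ 67.1 266.4]
park wrist 0.43 [208.5 385.6]
park top 0.4 [185.7 378.8]
park top 0.38 [264.4 144. ]
park side 0.71 [212.7 251. ]
park side 0.64 [338.5 350. ]
pin wrist 0.66 [ 69.6 262.5]
pin wrist 0.54 [ 83.  455.1]
pin top 0.52 [261.4 142.7]
pin side 0.65 [335.  352.5]
wrist cam axes [[ 0.9979  0.0655 -0.0008]
 [ 0.0625 -0.9492  0.3084]
 [ 0.0195 -0.3078 -0.9513]] [0.3854 0.2898 0.4808]
```

View pics/w1.png

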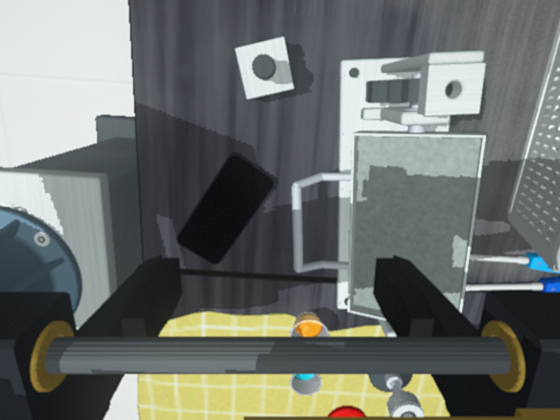

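The wrist view shows the handle bar (column ~297, rows 184–270), the pin head (67,264) and the guide bore (89,454).

```bash
python3 - <<'E'
from h import *
w=snap('wrist');t=snap('top');s=snap('side')
print('guide w',atz(w,[89,453.5],.163),'t',atz(t,[197.2,138.1],.163))
for a,b in(('handle',([227,297],[245.5,205.8],[267.3,320])),('top',([231,404.2],[197.5,199.8],[266,276.6]))):
  print(a,*tri([(w,b[0]),(t,b[1]),(s,b[2])]),tri([(w,b[0]),(t,b[1])])[0],tri([(w,b[0]),(s,b[2])])[0])
print('hinge',atz(w,[233.2,406.5],.085),atz(t,[199.6,202.3],.085))
# pin head disc (top at .084)
g=cv2.cvtColor(w['frame'],6)
for k in('pin','park'):
  for r in manip.masks_of('wrist',k)[:1]:
    print(k,r['p'],r['position'])
print('pin head top', atz(w,[66,264],.084))
c=cv2.HoughCircles(g[40:110,220:310],cv2.HOUGH_GRADIENT,1,20,param1=100,param2=10,minRadius=7,maxRadius=20)
print(c[0]+[220,40,0] if c is not None else None)
c=cv2.HoughCircles(g[60:120,420:490],cv2.HOUGH_GRADIENT,1,20,param1=100,param2=8,minRadius=5,maxRadius=14)
print(c[0]+[420,60,0] if c is not None else None)
a=cv2.resize(w['frame'][40:120,220:490,::-1],(800,237),interpolation=2);cv2.imwrite('pics/w1c.png',a)
E
```

```text
guide w [0.5327 0.3004 0.163 ] t [0.5282 0.2978 0.163 ]
handle [0.4193 0.1288 0.0634] [array([ 0.9, -0.8]), array([-1.4,  0. ]), array([0.4, 1.1])] [0.4182 0.1291 0.0602] [0.4213 0.1305 0.0659]
top [0.5426 0.1461 0.0926] [array([-1.3,  0.6]), array([0.6, 0.3]), array([-0.4, -0.4])] [0.5423 0.146  0.0956] [0.5422 0.1443 0.0905]
hinge [0.5485 0.1391 0.085 ] [0.5398 0.1409 0.085 ]
pin 0.77 [65.7, 259.4]
park 0.58 [67.4, 274.0]
pin head top [0.37   0.3125 0.084 ]
[[263.5  67.5  11.8]
 [283.5  81.5   9.4]]
[[453.5  88.5   8.2]]
```

View pics/w1c.png

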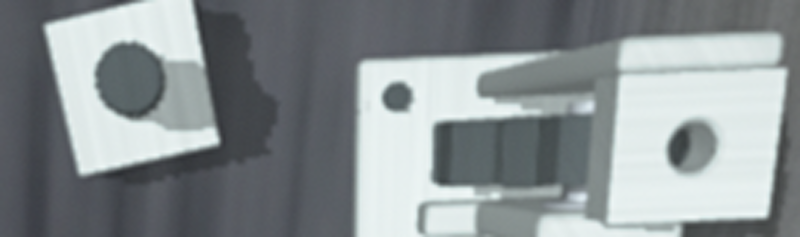

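```bash
python3 -c "
from h import *
go(.417,.131,.061,3.8)"
```

```text
shift [-79.9  20.4 292. ] turn -0.0 | yaw now 3.8 grasp [0.3914 0.2094 0.353 ] j6 0.16
```

Request:
jog_arm(series="-80 20 100 0 -0.1;-80 20 200 0 -0.1;-80 20 200 0 -0.1;-80 20 200 0 -0.1;-80 20 200 0 -0.1;-80 20 230 0 -0.1;-80 20 260 0 -0.1;-80 20 260 0 -0.1")

```text
time: 8.15
position: [0.4164, 0.1312, 0.2403]
eef_rot: [-2.146, -2.293, 0.002]
force: [-0.3, -0.2, 0.8]
finger_gap: 0.0486
grip_force: 0.0
```

```bash
python3 - <<'E'
from h import *
go(.417,.131,.061,3.8)
w=snap('wrist','w2.png')
print([(r['p'],r['position'],atz(w,r['position'],.061)) for r in manip.pinpoint('wrist','table_handle')])
print('predicted grasp px',proj(w,manip.state()['position']-[0,0,manip.pinch_z]))
E
```

```text
shift [-0.3  0.6 32. ] turn 0.0 | yaw now 3.8 grasp [0.4164 0.1312 0.093 ] j6 -0.03
[(0.55, [272.7, 287.4], array([0.4207, 0.126 , 0.061 ]))]
predicted grasp px [np.float64(301.0028943234779), np.float64(282.41941885639676)]
```

View pics/w2.png

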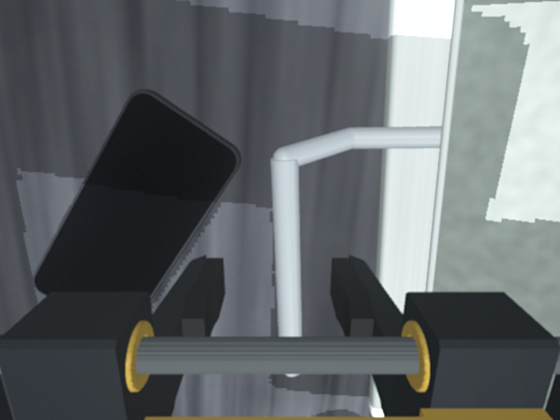

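The bar runs between the fingers (column ~287, rows 155–372), slightly to the right of centre.

Request:
jog_arm(series="0 3 32 0 -0.1;0 3 32 0 -0.1;0 3 32 0 0.5;0 3 32 0 1;0 3 32 0 1;0 3 32 0 1;0 3 32 0 1;0 3 32 0 1", force=20)

```text
time: 9.25
position: [0.4206, 0.1311, 0.209]
eef_rot: [2.146, 2.292, 0.003]
force: [5.1, 1.3, 2.0]
finger_gap: 0.0096
grip_force: 19.5
```

```bash
python3 - <<'E'
from h import *
go(.417,.131,.125,3.8)
print(manip.state()['force'])
E
```

```text
shift [  0.1  -3.4 -63.3] turn -0.0 | yaw now 3.8 grasp [0.4206 0.1311 0.0617] j6 -0.03
[5.0564 1.3245 2.0298]
```

Request:
jog_arm(series="0 -1 -8 0 1;0 -2 -16 0 1;0 -2 -24 0 1;0 -2 -32 0 1;0 -1 -40 0 1;0 0 -48 0 1;0 1 -54 0 1;0 1 -54 0 1", force=25)

```text
time: 10.25
position: [0.424, 0.1313, 0.2644]
eef_rot: [2.142, 2.287, 0.014]
force: [18.4, 3.5, -6.1]
finger_gap: 0.0086
grip_force: 25.3
```

```bash
python3 - <<'E'
from h import *
go(.417,.131,.125,3.8)
t=snap('top');s=snap('side','s3.png')
a=cv2.resize(s['frame'][210:360,220:380,::-1],(640,600),interpolation=2);cv2.imwrite('pics/s3c.png',a)
print(manip.state()['force'])
for k in('table_handle','table_top'): 
  for c in('top','side'): print(k,c,[(r['p'],r['position']) for r in manip.pinpoint(c,k)[:2]])
E
```

```text
shift [ 0.1 -6.9 -8. ] turn -0.1 | yaw now 3.7 grasp [0.424  0.1313 0.1171] j6 -0.03
[17.5795  4.3417 -4.9449]
table_handle top []
table_handle side [(0.59, [250.0, 317.8])]
table_top top [(0.88, [194.9, 196.8])]
table_top side [(0.9, [266.6, 275.2])]
```

View pics/s3c.png

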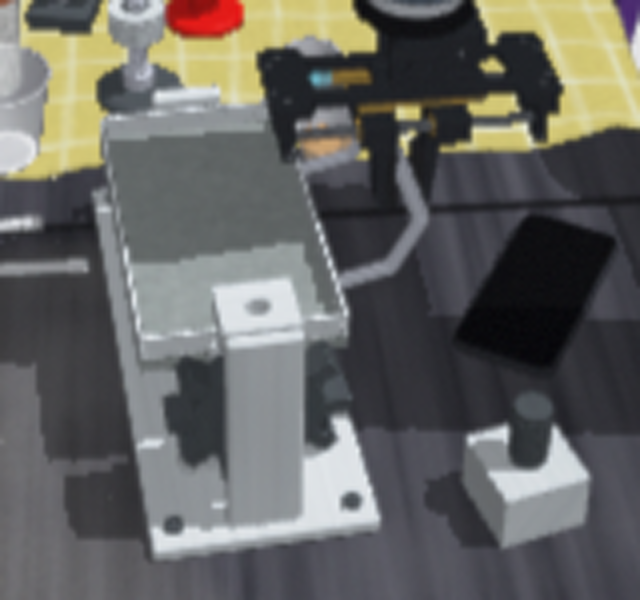

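The table is nearly level, with the bar still held in the fingers.

Request:
jog_arm(series="0 5 -2 0 1;0 5 -4 0 1;0 6 -6 0 1;0 6 -8 0 1;0 6 -8 0 1;0 6 -8 0 1;0 6 -8 0 1;0 6 -8 0 1", force=20)

```text
time: 11.55
position: [0.4274, 0.1316, 0.2704]
eef_rot: [2.146, 2.292, 0.004]
force: [10.0, 1.9, -5.6]
finger_gap: 0.0091
grip_force: 20.4
```

```bash
python3 - <<'E'
from h import *
go(.417,.131,.125,3.8)
t=snap('top','t4.png');s=snap('side','s4.png');w=snap('wrist','w4.png')
print(manip.state()['force'],manip.state()['finger_gap'])
# project level/tilted table rim corners, check
E
```

```text
shift [  0.  -10.4  -1.9] turn -0.0 | yaw now 3.8 grasp [0.4274 0.1316 0.1231] j6 -0.03
[ 9.6235  2.3365 -6.0459] 0.009081988100769506
```

View pics/w4.png

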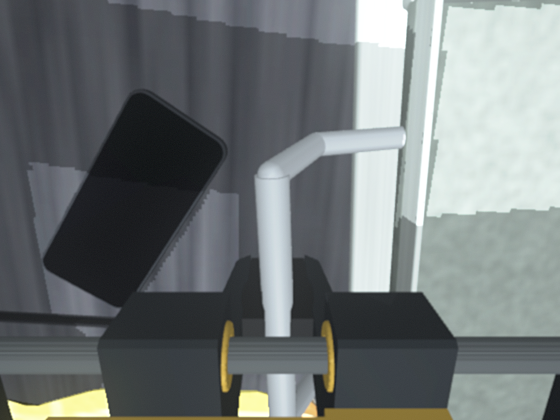

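The wrist view shows the bar between the closed fingers (column ~275). Now I'll measure the tilt from the side picture's rim corners.

```bash
python3 - <<'E'
import cv2
a=cv2.imread('pics/s4.png')[230:310,240:320];a=cv2.resize(a,(400,600),interpolation=2)
b=cv2.imread('pics/t4.png')[160:235,150:255];b=cv2.resize(b,(400,286),interpolation=2)
a=cv2.resize(cv2.imread('pics/s4.png')[230:310,240:320],(560,560),interpolation=2)
cv2.imwrite('pics/s4c.png',a)
E
```

```text
(no output)
```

View pics/s4c.png

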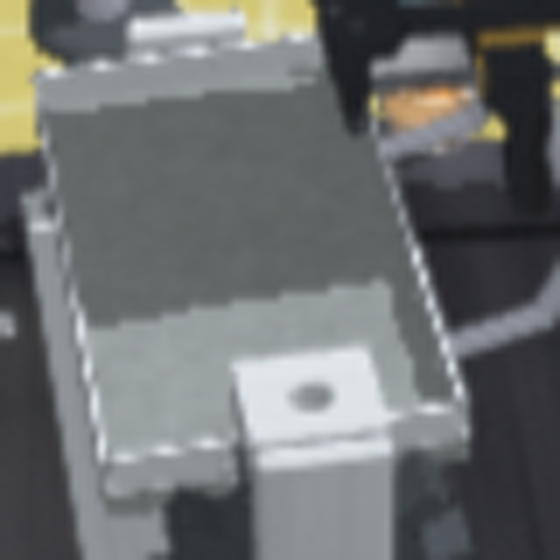

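Rim corners in side pixels (col,row): (245.7,240.7), (286,235.7), (254.7,295.7) and (306.9,287.9). The bore is at (284.4,286.6).

```bash
cat > fit.py <<'E'
from h import *
from scipy.optimize import least_squares
s=snap('side')
px=np.array([[240.7,245.7],[235.7,286],[295.7,254.7],[287.9,306.9],[286.6,284.4]])
loc=[(.065,-.115,.022),(-.065,-.115,.022),(.065,.115,.022),(-.065,.115,.022)]
def model(v):
    x,y,ps,th=v[:4]; dz=v[4] if len(v)>4 else 0
    c,S=np.cos(ps),np.sin(ps); o=[]
    for a,b,h in loc:
        X=a*np.cos(th)+h*(-np.sin(th)); Z=a*np.sin(th)+h*np.cos(th)   # handle (-x) edge down for th>0
        o.append([x+c*X-S*b,y+S*X+c*b,.085+Z+dz])
    o.append([x-S*.158,y+c*.158,.163+dz]); return np.array(o)
for v0 in([.545,.14,.07,0],[.545,.14,.07,0,0]):
    r=least_squares(lambda v:(np.array([proj(s,p) for p in model(v)])-px).ravel(),v0)
    print(r.x,np.round(r.fun.reshape(-1,2),1).tolist(),np.sqrt(np.diag(np.linalg.inv(r.jac.T@r.jac)))*.7)
    print(model(r.x)[-1])
E
python3 fit.py
```

```text
[ 0.5514  0.1502  0.1213 -0.0069] [[-0.8, -2.8], [-1.4, 2.4], [0.3, -0.2], [0.7, 0.4], [0.2, 0.2]] [0.001  0.0012 0.0071 0.0194]
[0.5322 0.307  0.163 ]
[ 0.5496  0.114   0.1239 -0.0109 -0.0315] [[0.6, -1.7], [0.0, 1.8], [-0.4, 0.8], [0.1, -0.8], [-0.2, 0.0]] [0.0011 0.0089 0.0074 0.0202 0.0077]
[0.53   0.2708 0.1315]
```

```bash
sed -i 's/\[235.7,286\]/[234.7,289.6]/' fit.py; python3 fit.py
```

```text
[ 0.5481  0.1496  0.0978 -0.0397] [[-0.8, -0.9], [-0.9, 0.7], [0.5, -0.3], [0.4, 0.5], [0.2, 0.0]] [0.001  0.0012 0.0071 0.0195]
[0.5326 0.3068 0.163 ]
[ 0.547   0.1284  0.0994 -0.0409 -0.0185] [[0.0, -0.3], [-0.1, 0.3], [0.0, 0.3], [0.1, -0.2], [-0.1, -0.1]] [0.0011 0.0087 0.0073 0.0199 0.0075]
[0.5313 0.2856 0.1445]
```

Two estimates put the tilt near −0.03, so I'll lower the handle about 3 mm, then release and lift.

Request:
jog_arm(series="0 1 1 0 1;0 1 3 0 1;0 1 3 0 1;0 1 3 0 1;0 1 3 0 1;0 1 3 0 1;0 1 3 0 1;0 1 3 0 1")

```text
time: 12.8
position: [0.427, 0.1316, 0.2669]
eef_rot: [-2.146, -2.292, 0.002]
force: [-4.9, 1.9, -1.7]
finger_gap: 0.009
grip_force: 20.2
```

Request:
jog_arm(series="0 1 3 0 0.2;0 1 3 0 0;0 1 3 0 -0.1;0 1 3 0 -0.1;0 1 -40 0 -0.1;0 1 -100 0 -0.1;0 1 -160 0 -0.4;0 1 -160 0 -0.4")

```text
time: 13.8
position: [0.4299, 0.1317, 0.4328]
eef_rot: [2.142, 2.288, 0.012]
force: [-0.3, -0.4, 0.0]
finger_gap: 0.0616
grip_force: 0.0
```

```bash
python3 - <<'E'
from h import *
go(.37,.3125,.2,-15)
w=snap('wrist');t=snap('top');s=snap('side')
print(manip.pinpoint('wrist','table_handle'),manip.pinpoint('wrist','guide_top'))
for k in('table_handle',):
  L=[]
  for c,d in(('wrist',w),('top',t),('side',s)):
    r=manip.pinpoint(c,k); print(c,[(q['p'],q['position']) for q in r[:2]])
    if r: L.append((d,r[0]['position']))
  print(k,*tri(L))
E
```

```text
shift [184.4 -48.7  84.9] turn 18.8 | yaw now 3.8 grasp [0.4299 0.1317 0.2855] j6 -0.03
[{'position': [194.5, 268.8], 'p': 0.63}] []
wrist [(0.63, [194.5, 268.8])]
top [(0.74, [239.5, 204.2])]
side [(0.61, [248.7, 316.3])]
table_handle [0.4283 0.1268 0.1254] [array([3.3, 3.1]), array([-1.3, -0.2]), array([0.7, 2.4])]
```

Request:
jog_arm(series="184 -49 0 0 -0.4;184 -49 60 0 -0.4;184 -49 120 0 -0.4;184 -49 145 0 -0.4;184 -49 145 0 -0.4;184 -49 145 0 -0.4;184 -49 145 0 -0.4;184 -49 145 0 -0.4")

```text
time: 15.2
position: [0.3687, 0.3117, 0.2842]
eef_rot: [2.148, 2.291, 0.005]
force: [0.1, 0.2, 0.1]
finger_gap: 0.0618
grip_force: 0.0
```

```bash
python3 - <<'E'
from h import *
go(.37,.3125,.066,3.8)
w=snap('wrist','w5.png');p=manip.state()['position']
print('grasp axis px at z .084:',proj(w,[p[0],p[1],.084]))
for r in manip.masks_of('wrist','pin')[:2]:
  m=r['region']; ys,xs=np.nonzero(m); print(r['p'],r['position'],ys.min(),ys.max(),xs.min(),xs.max())
cv2.imwrite('pics/w5c.png',w['frame'][120:420,130:430,::-1])
E
```

```text
shift [ 0.6  1.1 70.9] turn -0.1 | yaw now 3.7 grasp [0.3687 0.3117 0.1369] j6 0.39
grasp axis px at z .084: [np.float64(245.5794306974268), np.float64(276.9888798565314)]
0.88 [232.8, 278.2] 202 262 257 300
```

View pics/w5c.png

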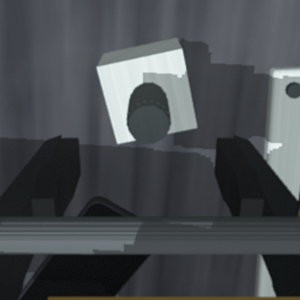

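The pin head's top disc is at about (row 242, col 277.5), and the grasp axis is 2 mm off it along tool x.

Request:
jog_arm(series="2 0 30 0 -0.4;2 0 60 0 -0.4;2 0 71 0 -0.4;2 0 71 0 0.2;2 0 71 0 1;2 0 71 0 1;2 0 71 0 1;2 0 71 0 1", force=25)

```text
time: 16.3
position: [0.3682, 0.3143, 0.2122]
eef_rot: [2.146, 2.293, 0.004]
force: [2.3, -0.8, 3.3]
finger_gap: 0.0231
grip_force: 25.0
```

Request:
jog_arm(series="2 0 0 0 1;2 0 0 0 1;0 0 -20 0 1;0 0 -40 0 1;0 0 -80 0 1;0 0 -140 0 1;0 0 -140 0 1;0 0 -140 0 1")

```text
time: 17.3
position: [0.3668, 0.3138, 0.3504]
eef_rot: [-2.147, -2.293, 0.002]
force: [-0.5, 0.4, -1.7]
finger_gap: 0.0235
grip_force: 25.0
```

```bash
python3 - <<'E'
from h import *
go(.533,.299,.25,3.8)
E
```

```text
shift [-25.8 164.8 -47.2] turn -0.0 | yaw now 3.8 grasp [0.3668 0.3138 0.2031] j6 0.4
```

Request:
jog_arm(series="0 0 -45 0 1;-12 60 -45 0 1;-26 120 -45 0 1;-26 165 -45 0 1;-26 165 -45 0 1;-26 165 -45 0 1;-26 165 -45 0 1;-26 165 -45 0 1")

```text
time: 18.3
position: [0.5329, 0.2993, 0.3965]
eef_rot: [-2.146, -2.294, 0.0]
force: [-0.2, 0.2, -1.0]
finger_gap: 0.0234
grip_force: 25.0
```

```bash
python3 - <<'E'
from h import *
go(.533,.299,.25,3.8)
w=snap('wrist','w6.png');p=manip.state()['position']
print('axis px at z .163:',proj(w,[p[0],p[1],.163]),'tip',proj(w,[p[0],p[1],p[2]-.1473-.0609]))
print([(r['p'],r['position']) for r in manip.pinpoint('wrist','guide_top')],[(r['p'],r['position']) for r in manip.pinpoint('wrist','pin_tip')])
cv2.imwrite('pics/w6c.png',cv2.resize(w['frame'][170:420,180:380,::-1],(480,600),interpolation=2))
E
```

```text
shift [-0.3  0.1 -0.8] turn 0.0 | yaw now 3.8 grasp [0.5329 0.2993 0.2492] j6 0.25
axis px at z .163: [np.float64(223.81064570696844), np.float64(278.7536383640758)] tip [np.float64(239.63868647996276), np.float64(278.908175113504)]
[] [(0.87, [249.0, 277.3])]
```

View pics/w6c.png

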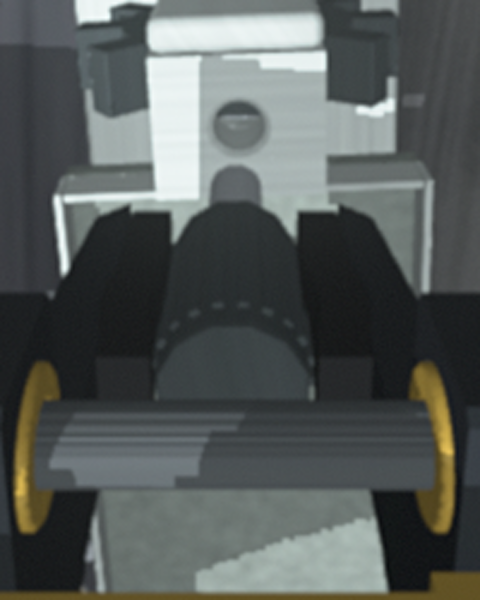

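The bore is at about (222.5,280) and the pin's shank end at about (245,278.5). I'll shift about 4 mm in tool x and 1 mm in tool y, lower to just above the block and look again.

Request:
jog_arm(series="4 1 5 0 1;4 1 10 0 1;4 1 15 0 1;4 1 20 0 1;4 1 20 0 1;4 1 20 0 1;4 1 20 0 1;4 1 20 0 1")

```text
time: 19.45
position: [0.5346, 0.303, 0.3765]
eef_rot: [2.147, 2.293, 0.001]
force: [0.3, -0.4, -0.8]
finger_gap: 0.0232
grip_force: 25.0
```

```bash
python3 - <<'E'
from h import *
go(.533,.299,.25,3.8)
w=snap('wrist','w7.png');p=manip.state()['position'];s=snap('side','s7.png')
print('axis px at z .163:',proj(w,[p[0],p[1],.163]),'tip',proj(w,[p[0],p[1],p[2]-.1473-.0609]),manip.state()['force'])
print([(r['p'],r['position']) for r in manip.pinpoint('wrist','guide_top')],[(r['p'],r['position']) for r in manip.pinpoint('wrist','pin_tip')])
a=cv2.resize(w['frame'][190:290,230:330,::-1],(500,500),interpolation=2);b=cv2.resize(s['frame'][250:310,260:320,::-1],(300,300),interpolation=2)
o=np.zeros((500,800,3),np.uint8);o[:,:500]=a;o[:300,500:]=b
print(proj(s,[p[0],p[1],.163]));cv2.imwrite('pics/w7c.png',o)
E
```

```text
shift [ -3.9  -1.8 -20.8] turn -0.0 | yaw now 3.8 grasp [0.5346 0.303  0.2292] j6 0.26
axis px at z .163: [np.float64(235.85957223141378), np.float64(278.3946018377101)] tip [np.float64(239.42638894319944), np.float64(278.4210825277092)] [ 0.5065 -0.7275 -0.7596]
[(0.94, [237.9, 275.7])] [(0.64, [245.4, 277.0]), (0.6, [370.0, 282.5]), (0.6, [239.4, 275.6])]
[np.float64(285.6816789303889), np.float64(283.4820759841395)]
```

View pics/w7c.png

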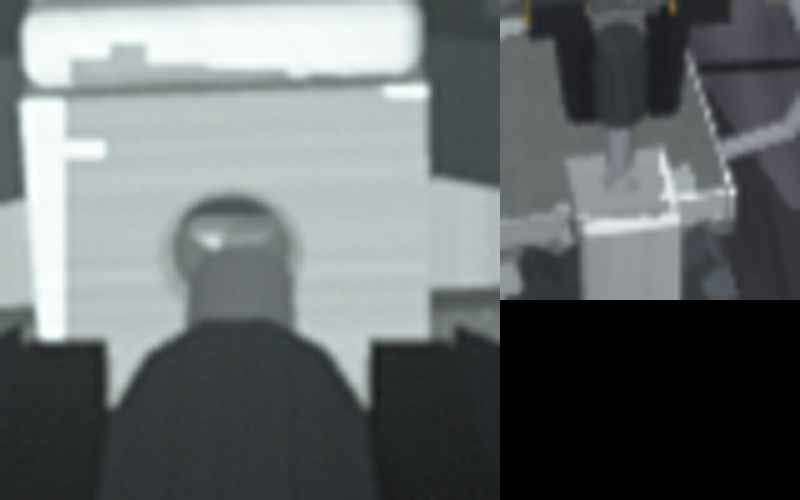

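The bore is at (239.8,276.8), and the tip is at about (246,278), 5 mm above it. I'll correct by 1.5 and −0.8 mm and lower gently.

Request:
jog_arm(series="1.5 -0.8 0 0 1;1.5 -0.8 2 0 1;1.5 -0.8 4 0 1;1.5 -0.8 6 0 1;1.5 -0.8 8 0 1;1.5 -0.8 10 0 1;1.5 -0.8 12 0 1;1.5 -0.8 12 0 1")

```text
time: 20.65
position: [0.5336, 0.3042, 0.3641]
eef_rot: [2.147, 2.293, -0.001]
force: [-0.4, -1.3, -1.2]
finger_gap: 0.0233
grip_force: 25.0
```

Request:
jog_arm(series="0 0 4 0 1;0 0 7 0 1;0 0 10 0 1;0 0 13 0 1;0 0 16 0 1;0 0 18 0 1;0 0 20 0 1;0 0 20 0 1")

```text
time: 21.65
position: [0.5337, 0.3043, 0.3441]
eef_rot: [2.147, 2.293, -0.0]
force: [1.4, -4.4, -0.1]
finger_gap: 0.0232
grip_force: 25.0
```

Request:
jog_arm(series="0 0 2 0 1;0 0 4 0 1;0 0 6 0 1;0 0 7 0 1;0 0 8 0 1;0 0 9 0 1;0 0 9 0 1;0 0 9 0 1")

```text
time: 22.65
position: [0.5338, 0.3041, 0.3355]
eef_rot: [2.147, 2.293, -0.001]
force: [0.5, -5.9, 2.1]
finger_gap: 0.0234
grip_force: 25.0
```

Request:
jog_arm(series="0 0 1 0 1;0 0 1 0 1;0 0 1.5 0 1;0 0 1.5 0 1;0 0 1.5 0 1;0 0 1.5 0 0.2;0 0 1.5 0 0;0 0 1.5 0 -0.1")

```text
time: 23.65
position: [0.5334, 0.3048, 0.3334]
eef_rot: [-2.146, -2.293, 0.0]
force: [0.7, -0.0, 0.2]
finger_gap: 0.0483
grip_force: 0.0
```

Request:
jog_arm(series="0 0 0 0 -0.1;0 0 -30 0 -0.1;0 0 -80 0 -0.1;0 0 -80 0 -0.4;0 0 -80 0 -0.4;0 0 -80 0 -0.4;0 0 -80 0 -0.4;0 0 -80 0 -0.4")

```text
time: 24.65
position: [0.5336, 0.3044, 0.413]
eef_rot: [-2.147, -2.293, 0.002]
force: [0.4, -0.0, 0.5]
finger_gap: 0.0615
grip_force: 0.0
```

```bash
python3 - <<'E'
from h import *
t=snap('top');s=snap('side','s8.png');w=snap('wrist')
for k in('pin_tip','pin','table_handle','table_top'):
  for c in('wrist','side','top'): print(k,c,[(round(r['p'],2),np.round(r['position'],1)) for r in manip.pinpoint(c,k)[:2]])
print('expected pin head top',proj(s,[.5337,.304,.207]),proj(w,[.5337,.304,.207]),'head bottom',proj(s,[.5337,.304,.163]))
for r in manip.masks_of('side','pin')[:2]:
  ys,xs=np.nonzero(r['region']);print(r['p'],ys.min(),ys.max(),xs.min(),xs.max())
for r in manip.masks_of('wrist','pin')[:2]:
  ys,xs=np.nonzero(r['region']);print(r['p'],ys.min(),ys.max(),xs.min(),xs.max())
for k in('cup_amber','cup_turq','cup_grey'):
  for c,d in(('top',t),('side',s)): print(k,c,[(round(r['p'],2),atz(d,r['position'],0)[:2]) for r in manip.pinpoint(c,k)])
go(.46,-.04,.2,3.8)
a=cv2.resize(s['frame'][215:315,230:340,::-1],(660,600),interpolation=2);cv2.imwrite('pics/s8c.png',a)
E
```

```text
pin_tip wrist []
pin_tip side [(0.6, array([296.9, 284.5]))]
pin_tip top []
pin wrist [(0.93, array([204.2, 277.5]))]
pin side [(0.57, array([285.5, 283. ])), (0.52, array([301.3, 284.5]))]
pin top [(0.52, array([197.2, 142. ]))]
table_handle wrist []
table_handle side []
table_handle top [(0.67, array([241.5, 205.8])), (0.65, array([180.5, 302.2]))]
table_top wrist [(0.81, array([343.7, 284.6]))]
table_top side [(0.86, array([263.5, 275.1]))]
table_top top []
expected pin head top [np.float64(271.1612057310514), np.float64(283.864496920562)] [np.float64(241.34406328381291), np.float64(278.92793197608194)] head bottom [np.float64(285.95864956005784), np.float64(283.8822196740668)]
0.66 269 289 278 290
0.57 205 263 257 299
0.19 168 419 150 354
cup_amber top [(0.8, array([ 0.4548, -0.0482]))]
cup_amber side [(0.65, array([ 0.4593, -0.0497])), (0.59, array([0.3722, 0.3168]))]
cup_turq top [(0.65, array([ 0.4621, -0.1305]))]
cup_turq side [(0.55, array([ 0.4535, -0.1336]))]
cup_grey top [(0.72, array([ 0.4825, -0.4622])), (0.56, array([ 0.4881, -0.3796])), (0.53, array([ 0.435 , -0.3015]))]
cup_grey side []
shift [-338.8  -96.1   66.5] turn -0.0 | yaw now 3.8 grasp [0.5336 0.3044 0.2665] j6 0.26
```

View pics/s8c.png

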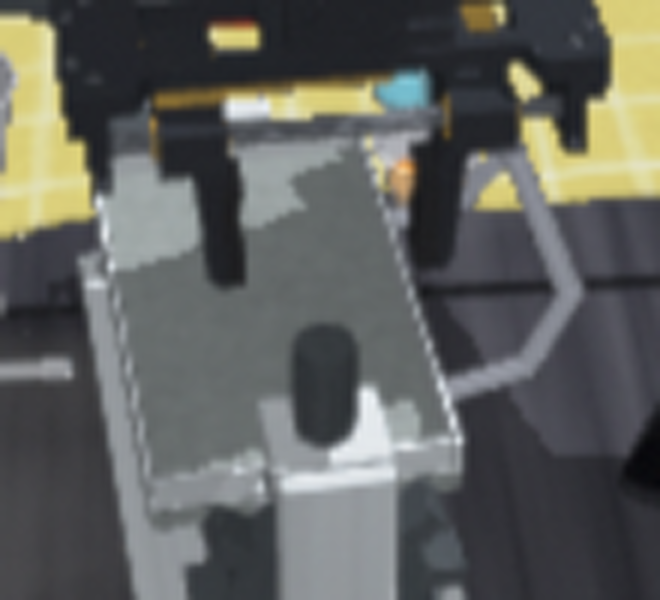

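The pin stands home with its head seated on the guide (head bottom at row ~289, as expected), and the table looks level. Now to the amber cup.

Request:
jog_arm(series="-80 -20 0 0 -0.5;-346 -99 0 0 -1;-346 -99 0 0 -1;-346 -99 0 0 -1;-346 -99 60 0 -1;-346 -99 120 0 -1;-346 -99 120 0 -1;-346 -99 120 0 -1")

```text
time: 26.8
position: [0.4562, -0.0481, 0.2914]
eef_rot: [-2.147, -2.286, 0.004]
force: [-0.7, 0.5, 0.6]
finger_gap: 0.0887
grip_force: 0.0
```

```bash
cat > cup.py <<'E'
from h import *
import sys
def cup(name,h,near=None):
    w=snap('wrist');t=snap('top');s=snap('side');p=manip.state()['position']
    for c,d in(('wrist',w),('top',t),('side',s)):
        for r in manip.pinpoint(c,name): print(c,'pin',round(r['p'],2),np.round(r['position'],1),atz(d,r['position'],0)[:2])
    for c,d in(('wrist',w),('top',t)):
        for r in manip.masks_of(c,name):
            ys,xs=np.nonzero(r['region']); b=[(ys.min()+ys.max())/2,(xs.min()+xs.max())/2]
            print(c,'mask',round(r['p'],2),ys.min(),ys.max(),xs.min(),xs.max(),'rim centre',atz(d,b,h)[:2])
    print('axis px at rim',proj(w,[p[0],p[1],h]))
E
python3 - <<'E'
from cup import *
cup('cup_amber',.036); go(.457,-.049,.030,3.8)
E
```

```text
wrist pin 0.84 [211.3 226.4] [ 0.414  -0.0614]
side pin 0.46 [243.5 310.1] [ 0.4242 -0.0657]
wrist mask 0.69 190 267 177 260 rim centre [ 0.4135 -0.0621]
top mask 0.35 187 200 130 141 rim centre [0.5631 0.3375]
axis px at rim [np.float64(212.18887474311018), np.float64(283.7298184083654)]
shift [ -2.   -1.5 117.6] turn 0.0 | yaw now 3.8 grasp [ 0.4582 -0.0468  0.1476] j6 -0.43
```

The amber cup has been knocked to about (0.414, −0.062), so I'll follow it there.

Request:
jog_arm(series="-12 -45 0 0 -1;-12 -45 40 0 -1;-12 -45 80 0 -1;-12 -45 118 0 -1;-12 -45 118 0 -1;-12 -45 118 0 0;-12 -45 118 0 1;-12 -45 118 0 1", force=10)

```text
time: 28.2
position: [0.4142, -0.0625, 0.177]
eef_rot: [2.145, 2.292, 0.001]
force: [-0.7, -0.2, 0.3]
finger_gap: 0.0604
grip_force: 0.0
```

Request:
jog_arm(series="0 0 0 0 1;0 0 0 0 1;0 0 -10 0 1;0 0 -60 0 1;0 0 -120 0 1;0 0 -190 0 1;0 0 -190 0 1;0 0 -190 0 1")

```text
time: 29.2
position: [0.4133, -0.0622, 0.366]
eef_rot: [2.146, 2.293, 0.0]
force: [-0.5, 1.0, -0.9]
finger_gap: 0.0548
grip_force: 9.9
```

```bash
python3 - <<'E'
from h import *
go(.541,.203,.122,3.8); w=snap('wrist')
for r in manip.masks_of('wrist','cup_amber'):
  ys,xs=np.nonzero(r['region']);print(r['p'],ys.min(),ys.max(),xs.min(),xs.max())
E
```

```text
shift [256.2 144.8  96.7] turn -0.0 | yaw now 3.8 grasp [ 0.4133 -0.0622  0.2187] j6 -0.5
0.61 229 335 203 352
```

Request:
jog_arm(series="60 30 0 0 1;120 70 0 0 1;180 110 0 0 1;256 145 0 0 1;256 145 0 0 1;256 145 0 0 1;256 145 0 0 1;256 145 30 0 1")

```text
time: 30.3
position: [0.5419, 0.2016, 0.3369]
eef_rot: [2.147, 2.29, 0.004]
force: [0.7, 0.7, -0.1]
finger_gap: 0.0545
grip_force: 10.0
```

Request:
jog_arm(series="0 0 20 0 1;0 0 40 0 1;0 0 52 0 1;0 0 58 0 1;0 0 63 0 1;0 0 66 0 1;0 0 66 0 1;0 0 66 0 1")

```text
time: 31.3
position: [0.5415, 0.2028, 0.2702]
eef_rot: [2.147, 2.293, 0.001]
force: [0.4, 0.5, -0.9]
finger_gap: 0.0545
grip_force: 10.0
```

```bash
python3 - <<'E'
from h import *
go(.541,.203,.122,3.8);print(manip.state()['force'])
E
```

```text
shift [ 0.2 -0.5  0.9] turn -0.0 | yaw now 3.8 grasp [0.5415 0.2028 0.1229] j6 0.09
[ 0.3836  0.523  -0.9077]
```

Request:
jog_arm(series="0 0 1 0 1;0 0 1.5 0 1;0 0 2 0 1;0 0 2 0 1;0 0 2 0 -0.3;0 0 2 0 -0.5;0 0 2 0 -0.55;0 0 2 0 -0.55")

```text
time: 32.3
position: [0.5413, 0.2027, 0.2677]
eef_rot: [-2.147, -2.293, 0.0]
force: [-0.4, 0.3, -0.6]
finger_gap: 0.0683
grip_force: 0.0
```

Request:
jog_arm(series="0 0 -20 0 -0.55;0 0 -50 0 -0.55;0 0 -90 0 -0.55;0 0 -90 0 -0.55;-80 -20 -90 0 -0.55;-180 -70 -90 0 -1;-335 -100 -90 0 -1;-335 -100 -90 0 -1")

```text
time: 33.3
position: [0.4823, -0.0412, 0.3569]
eef_rot: [-2.146, -2.293, 0.001]
force: [0.4, -0.6, 0.5]
finger_gap: 0.0884
grip_force: 0.0
```

Request:
jog_arm(series="0 0 0 0 -1;0 0 20 0 -1;0 0 60 0 -1;0 0 60 0 -1;0 0 60 0 -1;0 0 60 0 -1;0 0 60 0 -1;0 0 60 0 -1")

```text
time: 34.3
position: [0.4835, -0.0397, 0.2984]
eef_rot: [2.146, 2.293, 0.001]
force: [-0.1, 0.6, -0.1]
finger_gap: 0.0879
grip_force: 0.0
```

```bash
python3 - <<'E'
from cup import *
cup('cup_turq',.032); go(.458,-.133,.027,3.8)
t=snap('top','t9.png')
print([(r['p'],r['position'],atz(t,r['position'],.091)) for r in manip.pinpoint('top','cup_amber')])
E
```

```text
wrist pin 0.95 [300.3 241.9] [ 0.458 -0.139]
wrist pin 0.17 [382.5 442.9] [ 0.6555 -0.2177]
top pin 0.72 [237.9 298.8] [ 0.4488 -0.1306]
side pin 0.58 [234.1 296.3] [ 0.4627 -0.1192]
wrist mask 0.91 284 335 208 268 rim centre [ 0.4575 -0.127 ]
wrist mask 0.44 0 180 165 559 rim centre [0.5329 0.0443]
top mask 0.55 225 241 294 311 rim centre [ 0.459  -0.1394]
top mask 0.54 169 242 127 253 rim centre [0.5321 0.182 ]
axis px at rim [np.float64(207.48257310759791), np.float64(277.73650749928714)]
shift [-91.4 -31.4 123.4] turn -0.0 | yaw now 3.8 grasp [ 0.4833 -0.0397  0.1504] j6 -0.39
[(0.53, [198.4, 177.4], array([0.5407, 0.2084, 0.091 ]))]
```

Request:
jog_arm(series="-30 -10 0 0 -1;-60 -20 0 0 -1;-92 -31 0 0 -1;-92 -31 0 0 -1;-92 -31 20 0 -1;-92 -31 60 0 -1;-92 -31 60 0 -1;-92 -31 60 0 -1")

```text
time: 35.8
position: [0.459, -0.1332, 0.2387]
eef_rot: [2.146, 2.294, 0.0]
force: [0.6, 0.2, -0.2]
finger_gap: 0.0878
grip_force: 0.0
```

```bash
python3 - <<'E'
from cup import *
cup('cup_turq',.032); go(.458,-.134,.027,3.8)
E
```

```text
wrist pin 0.95 [228.8 275.8] [ 0.4577 -0.1388]
top pin 0.55 [199.7 141. ] [0.5522 0.3297]
side pin 0.7 [230.1 295.6] [ 0.4629 -0.1417]
wrist mask 0.67 204 288 231 320 rim centre [ 0.4575 -0.1367]
top mask 0.62 169 243 138 246 rim centre [0.5307 0.1763]
axis px at rim [np.float64(241.26417653025618), np.float64(278.7879923124717)]
shift [-0.3 -0.7 64. ] turn -0.0 | yaw now 3.8 grasp [ 0.4586 -0.1337  0.091 ] j6 -0.6
```

Request:
jog_arm(series="-3 -1 30 0 -1;-3 -1 64 0 -1;-3 -1 64 0 -1;-3 -1 64 0 0;-3 -1 64 0 1;-3 -1 64 0 1;-3 -1 64 0 1;-3 -1 64 0 1")

```text
time: 37.2
position: [0.4579, -0.1367, 0.1742]
eef_rot: [2.146, 2.293, 0.0]
force: [-0.9, 0.2, 3.3]
finger_gap: 0.0466
grip_force: 9.6
```

Request:
jog_arm(series="0 0 0 0 1;0 0 -10 0 1;0 0 -60 0 1;0 0 -120 0 1;0 0 -190 0 1;0 0 -190 0 1;0 0 -190 0 1;0 0 -190 0 1")

```text
time: 38.2
position: [0.457, -0.1363, 0.3617]
eef_rot: [-2.145, -2.291, 0.001]
force: [0.1, 0.5, -0.3]
finger_gap: 0.0466
grip_force: 9.9
```

```bash
python3 - <<'E'
from h import *
go(.5455,.1335,.119,3.8)
E
```

```text
shift [263.1 106.4  95.7] turn -0.0 | yaw now 3.8 grasp [ 0.457  -0.1363  0.2144] j6 -0.61
```

Request:
jog_arm(series="60 25 0 0 1;120 50 0 0 1;180 75 0 0 1;263 106 0 0 1;263 106 0 0 1;263 106 0 0 1;263 106 0 0 1;263 106 30 0 1")

```text
time: 39.2
position: [0.5469, 0.1315, 0.3351]
eef_rot: [2.147, 2.29, 0.004]
force: [0.3, -0.2, -1.1]
finger_gap: 0.0463
grip_force: 9.9
```

Request:
jog_arm(series="0 0 20 0 1;0 0 40 0 1;0 0 52 0 1;0 0 58 0 1;0 0 63 0 1;0 0 65 0 1;0 0 66 0 1;0 0 66 0 1")

```text
time: 40.2
position: [0.5462, 0.1329, 0.2681]
eef_rot: [2.146, 2.293, 0.001]
force: [-0.3, -0.8, -0.6]
finger_gap: 0.0465
grip_force: 9.9
```

```bash
python3 - <<'E'
from h import *
go(.5455,.1335,.119,3.8);print(manip.state()['force'])
E
```

```text
shift [ 0.7 -0.7  1.8] turn -0.0 | yaw now 3.8 grasp [0.5462 0.1329 0.1208] j6 -0.04
[-0.3007 -0.7753 -0.5905]
```

Request:
jog_arm(series="0 0 1 0 1;0 0 2 0 1;0 0 2.5 0 1;0 0 2.5 0 1;0 0 2.5 0 -0.2;0 0 2.5 0 -0.4;0 0 2.5 0 -0.4;0 0 2.5 0 -0.4")

```text
time: 41.2
position: [0.5461, 0.1328, 0.2652]
eef_rot: [-2.147, -2.293, 0.0]
force: [0.1, 0.4, 0.5]
finger_gap: 0.0616
grip_force: 0.0
```

Request:
jog_arm(series="0 0 -20 0 -0.4;0 0 -50 0 -0.4;0 0 -90 0 -0.4;0 0 -90 0 -0.4;-60 -20 -90 0 -0.4;-160 -50 -90 0 -1;-250 -80 -90 0 -1;-433 -141 -90 0 -1")

```text
time: 42.2
position: [0.4843, -0.1113, 0.3543]
eef_rot: [-2.146, -2.293, 0.0]
force: [-0.0, -0.4, 0.2]
finger_gap: 0.0874
grip_force: 0.0
```

Request:
jog_arm(series="-150 -47 0 0 -1;-150 -47 0 0 -1;-150 -47 0 0 -1;-150 -47 60 0 -1;-150 -47 60 0 -1;-150 -47 60 0 -1;-150 -47 60 0 -1;-150 -47 60 0 -1")

```text
time: 43.2
position: [0.449, -0.2625, 0.297]
eef_rot: [2.144, 2.292, -0.0]
force: [-0.6, -0.2, -0.3]
finger_gap: 0.0882
grip_force: 0.0
```

```bash
python3 - <<'E'
from cup import *
cup('cup_grey',.032); go(.434,-.308,.027,3.8)
E
```

```text
wrist pin 0.89 [396.5 299.4] [ 0.4841 -0.4659]
wrist pin 0.82 [250.7 257.7] [ 0.4356 -0.3124]
wrist pin 0.64 [327. 317.] [ 0.4932 -0.3848]
top pin 0.68 [224.7 412.7] [ 0.4934 -0.4625]
top pin 0.59 [240.9 359.3] [ 0.4432 -0.3059]
side pin 0.68 [197.8 284.6] [ 0.4839 -0.3473]
side pin 0.46 [203.4 296.7] [ 0.4436 -0.3057]
side pin 0.44 [180.3 282.3] [ 0.4832 -0.478 ]
wrist mask 0.83 228 294 222 288 rim centre [ 0.4348 -0.306 ]
wrist mask 0.82 306 336 295 350 rim centre [ 0.4912 -0.3555]
wrist mask 0.6 384 416 280 327 rim centre [ 0.4832 -0.4368]
top mask 0.81 218 234 409 425 rim centre [ 0.4851 -0.4664]
top mask 0.46 188 199 129 141 rim centre [0.5638 0.34  ]
axis px at rim [np.float64(207.4215860244094), np.float64(277.10895787446356)]
shift [-44.5 -17.3 121. ] turn -0.0 | yaw now 3.8 grasp [ 0.4484 -0.2625  0.148 ] j6 -0.82
```

Request:
jog_arm(series="-46 -16 0 0 -1;-46 -16 40 0 -1;-46 -16 80 0 -1;-46 -16 121 0 -1;-46 -16 121 0 -1;-46 -16 121 0 0;-46 -16 121 0 1;-46 -16 121 0 1")

```text
time: 44.6
position: [0.436, -0.3099, 0.1759]
eef_rot: [2.145, 2.292, -0.0]
force: [0.2, 0.5, 0.1]
finger_gap: 0.0605
grip_force: 0.0
```

Request:
jog_arm(series="0 0 0 0 1;0 0 0 0 1;0 0 -10 0 1;0 0 -60 0 1;0 0 -120 0 1;0 0 -190 0 1;0 0 -190 0 1;0 0 -190 0 1")

```text
time: 45.6
position: [0.4353, -0.3093, 0.3645]
eef_rot: [2.147, 2.293, -0.0]
force: [-0.3, 0.4, -1.2]
finger_gap: 0.0468
grip_force: 9.9
```

```bash
python3 - <<'E'
from h import *
go(.55,.0685,.119,3.8)
E
```

```text
shift [369.5 139.3  98.1] turn -0.0 | yaw now 3.8 grasp [ 0.4353 -0.3093  0.2172] j6 -0.91
```

Request:
jog_arm(series="60 23 0 0 1;120 46 0 0 1;180 68 0 0 1;240 91 0 0 1;300 114 0 0 1;370 139 0 0 1;370 139 0 0 1;370 139 0 0 1")

```text
time: 46.6
position: [0.5493, 0.0697, 0.3622]
eef_rot: [-2.142, -2.294, 0.004]
force: [-0.3, -0.6, -0.6]
finger_gap: 0.0471
grip_force: 9.9
```

Request:
jog_arm(series="0 0 20 0 1;0 0 40 0 1;0 0 60 0 1;0 0 80 0 1;0 0 90 0 1;0 0 94 0 1;0 0 97 0 1;0 0 97 0 1")

```text
time: 47.6
position: [0.5499, 0.0688, 0.2677]
eef_rot: [2.147, 2.293, 0.0]
force: [0.2, 0.3, -1.6]
finger_gap: 0.0468
grip_force: 9.9
```

```bash
python3 - <<'E'
from h import *
go(.55,.0685,.119,3.8);print(manip.state()['force'])
E
```

```text
shift [-0.3  0.1  1.4] turn -0.0 | yaw now 3.8 grasp [0.5499 0.0688 0.1204] j6 -0.16
[ 0.1585  0.2879 -1.6336]
```

Request:
jog_arm(series="0 0 1 0 1;0 0 2 0 1;0 0 2 0 1;0 0 2 0 1;0 0 2 0 -0.2;0 0 2 0 -0.4;0 0 2 0 -0.4;0 0 2 0 -0.4")

```text
time: 48.6
position: [0.5497, 0.0689, 0.2651]
eef_rot: [-2.147, -2.293, 0.0]
force: [-0.1, -0.1, 1.0]
finger_gap: 0.0615
grip_force: 0.0
```

Request:
jog_arm(series="0 0 -20 0 -0.4;0 0 -50 0 -0.4;0 0 -76 0 -0.4;0 0 -76 0 -0.4;-60 0 -76 0 0;-120 0 -76 0 0.5;-220 0 -76 0 0.5;-220 0 -76 0 0.5")

```text
time: 49.6
position: [0.5637, -0.1533, 0.3395]
eef_rot: [-2.148, -2.29, 0.001]
force: [0.0, 0.2, 0.9]
finger_gap: 0.0238
grip_force: 0.0
```

Request:
jog_arm(series="0 0 0 0 0.5;0 0 0 0 0.5;0 0 0 0 0.5;0 0 0 0 0.5;0 0 0 0 0.5;0 0 0 0 0.5;0 0 0 0 0.5;0 0 0 0 0.5")

```text
time: 50.6
position: [0.5643, -0.1506, 0.3413]
eef_rot: [2.147, 2.293, 0.0]
force: [-1.1, 0.4, 0.9]
finger_gap: 0.0221
grip_force: 0.0
```

```bash
cat > view.py <<'E'
from h import *
import pickle,sys
def view(n):
    w=snap('wrist',f'v{n}.png'); pickle.dump(w,open(f'v{n}.pkl','wb')); print(manip.state()['position'])
    for k in('collar_a_top','post_a','gauge_tip'):
        for r in manip.pinpoint('wrist',k): print(k,round(r['p'],2),np.round(r['position'],1))
E
python3 -c "
from view import *
view(1)"
```

```text
[ 0.5643 -0.1507  0.3413]
collar_a_top 0.63 [209.1 437.9]
post_a 0.84 [271.8 246.6]
post_a 0.71 [170.8 310.4]
```

Request:
jog_arm(series="-35 0 0 0 0.5;-70 0 0 0 0.5;-70 0 0 0 0.5;-70 0 0 0 0.5;-70 0 0 0 0.5;-70 0 0 0 0.5;-70 0 0 0 0.5;-70 0 0 0 0.5")

```text
time: 51.8
position: [0.5689, -0.2202, 0.3414]
eef_rot: [2.147, 2.294, 0.0]
force: [-0.1, 0.5, -0.8]
finger_gap: 0.022
grip_force: 0.0
```

```bash
python3 -c "
from view import *
view(2)"
```

```text
[ 0.5689 -0.2203  0.3413]
post_a 0.96 [ 89.7 313.7]
post_a 0.8 [311.9 294.4]
post_a 0.68 [204.5 243.5]
gauge_tip 0.66 [247.8 328.1]
```

Request:
jog_arm(series="-35 0 0 0 0.5;-70 0 0 0 0.5;-70 0 0 0 0.5;-70 0 0 0 0.5;-70 0 0 0 0.5;-70 0 0 0 0.5;-70 0 0 0 0.5;-70 0 0 0 0.5")

```text
time: 53.0
position: [0.5735, -0.29, 0.3414]
eef_rot: [2.147, 2.294, 0.0]
force: [-0.2, -0.3, -1.1]
finger_gap: 0.022
grip_force: 0.0
```

```bash
python3 -c "
from view import *
view(3)"
```

```text
[ 0.5735 -0.2901  0.3413]
collar_a_top 0.94 [283.7 296.4]
post_a 0.92 [129.3 240.7]
post_a 0.71 [247.3 297. ]
gauge_tip 0.77 [152.4 330.5]
```

Request:
jog_arm(series="-35 0 0 0 0.5;-70 0 0 0 0.5;-70 0 0 0 0.5;-70 0 0 0 0.5;-70 0 0 0 0.5;-70 0 0 0 0.5;-70 0 0 0 0.5;-70 0 0 0 0.5")

```text
time: 54.2
position: [0.5782, -0.3599, 0.3414]
eef_rot: [2.147, 2.294, -0.0]
force: [0.5, -0.4, 0.4]
finger_gap: 0.0222
grip_force: 0.0
```

```bash
python3 - <<'E'
from view import *
view(4)
V=[cv2.imread(f'pics/v{i}.png')[0:330,140:540] for i in(1,2,3,4)]
o=np.vstack([np.hstack(V[:2]),np.hstack(V[2:])]);cv2.imwrite('pics/v.png',cv2.resize(o,(800,600))[:600]) 
print(o.shape)
E
```

```text
[ 0.5781 -0.36    0.3414]
collar_a_top 0.89 [198.2 301.7]
collar_a_top 0.54 [176.3 294.7]
post_a 0.81 [ 45.5 241.6]
post_a 0.69 [178.  295.7]
gauge_tip 0.6 [ 40.8 337.8]
(660, 800, 3)
```

View pics/v.png

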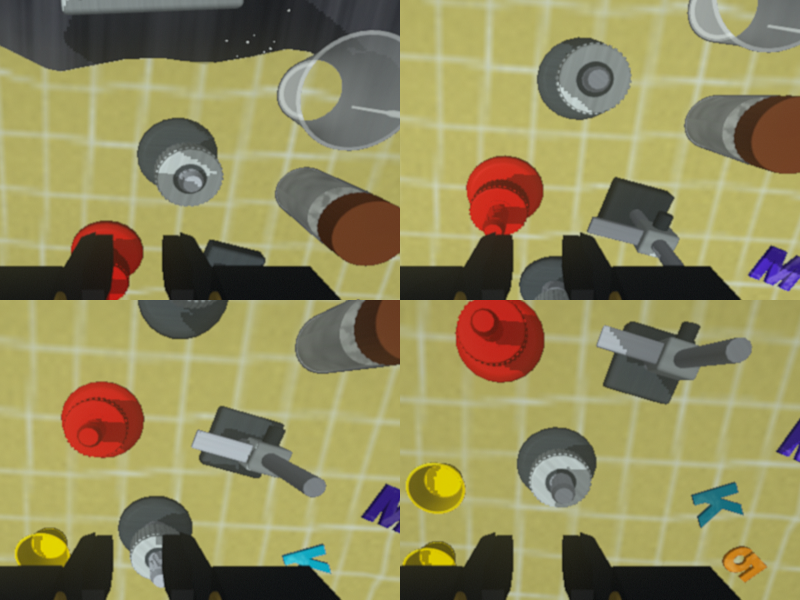

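The collar on post A (view 1: row ~195, col ~330) is high with a short rod end showing. The collar on post B (view 4: row ~195, col ~300) is low with a long rod end. The gauge finger's end is at about (row 248, col 330) in view 2, (152,336) in view 3 and (41,340) in view 4.

```bash
cat > meas.py <<'E'
from h import *
import pickle,sys
from scipy.ndimage import map_coordinates
def load(n): return pickle.load(open(f'v{n}.pkl','rb'))
def grad(d):
    g=cv2.GaussianBlur(cv2.cvtColor(d['frame'],cv2.COLOR_RGB2GRAY).astype(np.float32),(0,0),1.0)
    return cv2.Sobel(g,5,1,0)/8,cv2.Sobel(g,5,0,1)/8
A=np.linspace(0,2*np.pi,240,endpoint=False)
def P(d,X):
    c=X@np.array(d['R']).T+np.array(d['t']); return np.stack([d['cy']+f(d)*c[:,1]/c[:,2],d['cx']+f(d)*c[:,0]/c[:,2]])
def score(Ds,x,y,z,r,sign):
    o=0
    for d,G in Ds:
        q=P(d,np.c_[x+r*np.cos(A),y+r*np.sin(A),np.full_like(A,z)]); c=q.mean(1,keepdims=True)
        n=(q-c); n/=np.linalg.norm(n,axis=0)
        gx=map_coordinates(G[0],q,order=1);gy=map_coordinates(G[1],q,order=1)
        v=-(gx*n[1]+gy*n[0]); v=v*sign if sign else abs(v)
        o+=np.minimum(v,15)[(q[0]<320)].sum()/len(A)   # bright inside -> positive
    return o/len(Ds)
from scipy.optimize import minimize
def circ(Ds,x,y,z0s,r,sign,fixz=False):
    best=[]
    for z0 in z0s:
        B=max(((score(Ds,x+a,y+b,z0,r,sign),x+a,y+b) for a in np.arange(-.008,.0081,.002) for b in np.arange(-.008,.0081,.002)))
        if fixz: m=minimize(lambda v:-score(Ds,v[0],v[1],z0,r,sign),B[1:],method='Nelder-Mead',options=dict(initial_simplex=np.array(B[1:])+[[0,0],[.002,0],[0,.002]]));best.append((-m.fun,*m.x,z0))
        else: m=minimize(lambda v:-score(Ds,*v,r,sign),[*B[1:],z0],method='Nelder-Mead',options=dict(initial_simplex=np.array([*B[1:],z0])+np.vstack([np.zeros(3),np.eye(3)*.002])));best.append((-m.fun,*m.x))
    return np.array(max(best))
E
cat > m1.py <<'E'
from meas import *
D={n:(load(n),grad(load(n))) for n in(1,2,3,4)}
for sg in(0,1):
  for nm,vs,x,y in(('A',(1,2),.597,-.133),('A',(1,),.597,-.133),('A',(2,),.597,-.133),('B',(4,),.595,-.345),('B',(3,4),.595,-.345)):
    Ds=[D[v] for v in vs]
    print(sg,nm,vs,'collar',circ(Ds,x,y,np.arange(.066,.095,.004),.0225,sg),'rod',circ(Ds,x,y,[.098,.102,.106],.008,sg), circ(Ds,x,y,[.102],.008,sg,True)[:3])
C={2:[(239,333),(256,328)],3:[(144,339),(160.6,333)],4:[(29.7,344),(51.7,337)]}
for n in C:
  g=cv2.cvtColor(load(n)['frame'],cv2.COLOR_RGB2GRAY)
  c=cv2.cornerSubPix(g,np.array([[b,a] for a,b in C[n]],np.float32).reshape(-1,1,2),(4,4),(-1,-1),(3,50,.01)).reshape(-1,2); print(n,c.tolist()); C[n]=c[:,::-1]
for i in(0,1):
  for S in((2,3,4),(2,3),(3,4)): print(i,S,*tri([(load(n),C[n][i]) for n in S]))
E
python3 m1.py
```

```text
0 A (1, 2) collar [10.3743  0.5979 -0.1358  0.0883] rod [10.5204  0.596  -0.1328  0.1033] [ 9.5283  0.5986 -0.1336]
0 A (1,) collar [10.3224  0.5966 -0.1338  0.0931] rod [10.9107  0.5919 -0.1306  0.117 ] [10.3216  0.5963 -0.1287]
0 A (2,) collar [11.0617  0.5964 -0.1359  0.094 ] rod [10.8579  0.6013 -0.1343  0.0916] [10.2476  0.5983 -0.1334]
0 B (4,) collar [12.2832  0.5949 -0.3562  0.064 ] rod [10.0545  0.5905 -0.341   0.1065] [ 9.9928  0.5907 -0.3422]
0 B (3, 4) collar [ 8.9939  0.5948 -0.3558  0.0655] rod [ 7.917   0.5885 -0.3461  0.0958] [ 7.6855  0.5904 -0.3424]
1 A (1, 2) collar [ 5.2174  0.5978 -0.1359  0.0785] rod [10.937   0.5975 -0.1356  0.0929] [ 6.0052  0.596  -0.1341]
1 A (1,) collar [ 5.5473  0.6005 -0.1402  0.0681] rod [11.7847  0.5962 -0.1333  0.1014] [11.7812  0.5961 -0.1331]
1 A (2,) collar [ 7.2125  0.5966 -0.1358  0.0827] rod [10.7037  0.5967 -0.1358  0.0975] [10.573   0.5961 -0.1359]
1 B (4,) collar [ 8.2238  0.5941 -0.3574  0.0556] rod [10.0118  0.6034 -0.3482  0.0278] [ 4.6967  0.5943 -0.3324]
1 B (3, 4) collar [ 5.3095  0.5949 -0.3558  0.0687] rod [ 3.5566  0.5918 -0.3477  0.0969] [ 2.3928  0.5911 -0.3372]
2 [[336.16241455078125, 238.32066345214844], [330.8686218261719, 258.90179443359375]]
3 [[337.4756774902344, 143.35922241210938], [331.52490234375, 160.89697265625]]
4 [[344.0, 29.700000762939453], [336.3916015625, 49.57315444946289]]
0 (2, 3, 4) [ 0.6116 -0.2411  0.0756] [array([-0. , -2.2]), array([-0.2,  1.5]), array([0. , 0.9])]
0 (2, 3) [ 0.612  -0.2412  0.0752] [array([-0. , -1.8]), array([-0. ,  1.9])]
0 (3, 4) [ 0.6108 -0.2412  0.076 ] [array([0. , 0.3]), array([ 0. , -0.4])]
1 (2, 3, 4) [ 0.6074 -0.253   0.0846] [array([-1. , -2.7]), array([1.7, 1.2]), array([-1.1,  1.8])]
1 (2, 3) [ 0.6068 -0.2507  0.0909] [array([-0.1, -2. ]), array([-0. ,  2.1])]
1 (3, 4) [ 0.6074 -0.2531  0.0784] [array([-0. , -0.2]), array([-0. ,  0.2])]
```

Vision alone is too coarse for 2 mm, so I'll gauge the heights by light fingertip contact on each surface, starting with the gauge finger.

```bash
python3 - <<'E'
from h import *
go(.606,-.2465,.12,75.5)
for n in(2,3,4):
  import pickle;d=pickle.load(open(f'v{n}.pkl','rb'));print(n,atz(d,{2:(248,331.5),3:(152,336),4:(41,340)}[n],.077))
for rc,z in(((207,303),.102),((198,301.7),.068),((178,296),0)): print(z,atz(d,rc,z))
E
```

```text
shift [111.6  35.3  74. ] turn -71.7 | yaw now 3.8 grasp [ 0.5781 -0.3602  0.194 ] j6 -0.8
2 [ 0.6104 -0.2484  0.077 ]
3 [ 0.6101 -0.247   0.077 ]
4 [ 0.6091 -0.2479  0.077 ]
0.102 [ 0.5933 -0.3497  0.102 ]
0.068 [ 0.595  -0.3536  0.068 ]
0 [ 0.5942 -0.3548  0.    ]
```

Request:
jog_arm(series="112 36 0 -11 1;112 36 0 -22 1;112 36 0 -33 1;112 36 0 -44 1;112 36 0 -55 1;112 36 0 -66 1;112 36 0 -72 1;112 36 0 -72 1", force=10)

```text
time: 55.4
position: [0.6066, -0.2461, 0.3413]
eef_rot: [-0.391, -3.117, -0.0]
force: [0.1, -0.9, 0.0]
finger_gap: 0.0002
grip_force: 0.0
```

Request:
jog_arm(series="0 0 20 0 1;0 0 40 0 1;0 0 60 0 1;0 0 76 0 1;0 0 76 0 1;0 0 76 0 1;0 0 76 0 1;0 0 76 0 1")

```text
time: 56.4
position: [0.6069, -0.2462, 0.2662]
eef_rot: [0.389, 3.116, -0.001]
force: [0.3, 0.3, -0.2]
finger_gap: 0.0008
grip_force: 0.0
```

```bash
python3 - <<'E'
from h import *
go(.606,-.2465,.1,75.5); s=manip.state(); print(s['force'],'tip z',s['position'][2]-.166,s['finger_gap'])
w=snap('wrist','g1.png'); print(proj(w,[.610,-.248,.077]),[(r['p'],r['position'],atz(w,r['position'],.077)) for r in manip.pinpoint('wrist','gauge_tip')])
E
```

```text
shift [ 0.8 -0.5 18.9] turn 0.3 | yaw now 75.8 grasp [ 0.6069 -0.2462  0.1189] j6 -1.89
[ 0.2759  0.2608 -0.2297] tip z 0.10017613762527902 0.0007781773485407288
[np.float64(260.42572567167184), np.float64(275.2836305603299)] [(0.76, [258.6, 276.3], array([ 0.6091, -0.2472,  0.077 ])), (0.7, [269.8, 80.1], array([ 0.59  , -0.3487,  0.077 ]))]
```

Request:
jog_arm(series="0 0 5 0 1;0 0 10 0 1;0 0 14 0 1;0 0 16 0 1;0 0 17 0 1;0 0 18 0 1;0 0 18 0 1;0 0 18 0 1")

```text
time: 57.5
position: [0.6067, -0.246, 0.2474]
eef_rot: [0.389, 3.117, -0.0]
force: [0.4, -0.2, 0.0]
finger_gap: 0.0009
grip_force: 0.0
```

Request:
jog_arm(series="0 0 1 0 1;0 0 1 0 1;0 0 2 0 1;0 0 2 0 1;0 0 2 0 1;0 0 2 0 1;0 0 2 0 1;0 0 2 0 1")

```text
time: 58.5
position: [0.6067, -0.2461, 0.2459]
eef_rot: [0.389, 3.117, -0.0]
force: [-2.9, 0.9, 6.3]
finger_gap: 0.0005
grip_force: 2.8
```

Contact is at TCP z ≈ 0.2460 (fingertips ≈ 0.080). Next I'll touch collar A with the fingers straddling its rod.

Request:
jog_arm(series="0 0 -40 0 1;0 0 -80 0 1;0 0 -80 0 1;0 0 -80 0 0.45;0 0 -80 0 0.45;0 0 -80 0 0.45;0 0 -80 0 0.45;0 0 -80 0 0.45")

```text
time: 59.5
position: [0.6066, -0.246, 0.325]
eef_rot: [-0.389, -3.117, -0.0]
force: [-0.1, 0.0, -0.3]
finger_gap: 0.0239
grip_force: 0.0
```

```bash
python3 - <<'E'
from h import *
go(.5967,-.1348,.129,75.8)
E
```

```text
shift [ 36.9 105.4  48.7] turn -0.0 | yaw now 75.8 grasp [ 0.6066 -0.246   0.1777] j6 -1.89
```

Request:
jog_arm(series="37 50 0 0 0.45;37 105 0 0 0.45;37 105 0 0 0.45;37 105 0 0 0.45;37 105 25 0 0.45;37 105 49 0 0.45;37 105 49 0 0.45;37 105 49 0 0.45")

```text
time: 60.5
position: [0.5969, -0.1363, 0.2771]
eef_rot: [0.391, 3.116, -0.001]
force: [-0.3, 0.5, -0.3]
finger_gap: 0.0244
grip_force: 0.0
```

```bash
python3 - <<'E'
from meas import *
go(.5967,-.1348,.129,75.8)
w=snap('wrist'); G=grad(w); p=manip.state()['position']
print('tip z',p[2]-.166,'axis at .09',proj(w,[p[0],p[1],.09]),'at .102',proj(w,[p[0],p[1],.102]))
for k in('collar_a_top','post_a'): print(k,[(round(r['p'],2),np.round(r['position'],1),atz(w,r['position'],.09 if k[0]=='c' else 0)) for r in manip.pinpoint('wrist',k)])
for r in manip.masks_of('wrist','collar_a_top')[:1]:
  ys,xs=np.nonzero(r['region']);print(r['p'],ys.min(),ys.max(),xs.min(),xs.max())
cv2.imwrite('pics/a1.png',cv2.resize(w['frame'][150:400,150:410,::-1],(624,600)))
E
```

```text
shift [0.5 1.4 0.8] turn -0.1 | yaw now 75.7 grasp [ 0.5969 -0.1363  0.1298] j6 -1.74
tip z 0.1115346084600978 axis at .09 [np.float64(256.4448322139451), np.float64(277.59243920091683)] at .102 [np.float64(267.43546902749955), np.float64(277.6395152758746)]
collar_a_top []
post_a [(0.9, array([263.5,   9.8]), array([ 0.5928, -0.3539,  0.    ])), (0.73, array([163.9, 109.5]), array([ 0.5377, -0.2464,  0.    ])), (0.63, array([204.8, 272.6]), array([ 0.5971, -0.1398,  0.    ]))]
0.61 202 293 235 323
```

View pics/a1.png

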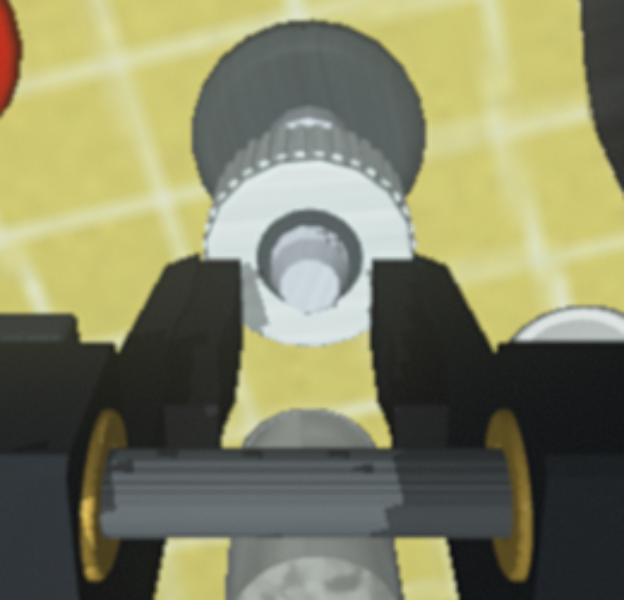

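The collar top is centred between the fingers (row ~255, col ~279) with its rod inside the gap. Descending to touch.

Request:
jog_arm(series="0 0.5 5 0 0.45;0 0.5 10 0 0.45;0 0.5 14 0 0.45;0 0.5 16 0 0.45;0 0.5 17 0 0.45;0 0.5 17 0 0.45;0 0.5 17 0 0.45;0 0.5 17 0 0.45")

```text
time: 61.7
position: [0.5967, -0.1347, 0.2595]
eef_rot: [0.389, 3.117, -0.0]
force: [-0.3, -0.8, 0.3]
finger_gap: 0.0242
grip_force: 0.0
```

Request:
jog_arm(series="0 0 1 0 0.45;0 0 1.5 0 0.45;0 0 2 0 0.45;0 0 2 0 0.45;0 0 2 0 0.45;0 0 2 0 0.45;0 0 2 0 0.45;0 0 2 0 0.45")

```text
time: 62.7
position: [0.5967, -0.1347, 0.2573]
eef_rot: [0.389, 3.117, -0.0]
force: [0.2, -0.1, -0.3]
finger_gap: 0.0247
grip_force: 0.0
```

Request:
jog_arm(series="0 0 1 0 0.45;0 0 1.5 0 0.45;0 0 2 0 0.45;0 0 2 0 0.45;0 0 2 0 0.45;0 0 2 0 0.45;0 0 2 0 0.45;0 0 2 0 0.45")

```text
time: 63.7
position: [0.5967, -0.1347, 0.2558]
eef_rot: [0.389, 3.117, -0.0]
force: [-2.5, 0.6, 5.4]
finger_gap: 0.0237
grip_force: 2.7
```

Request:
jog_arm(series="0 0 -10 0 -0.4;0 0 -10 0 -0.4;0 0 -10 0 -0.4;0 0 -10 0 -0.4;0 0 -10 0 -0.4;0 0 10 0 -0.4;0 0 28 0 -0.4;0 0 28 0 -0.4")

```text
time: 64.7
position: [0.5955, -0.1342, 0.2241]
eef_rot: [-0.388, -3.112, -0.002]
force: [-0.4, -0.4, -0.2]
finger_gap: 0.0615
grip_force: 0.0
```

Request:
jog_arm(series="0 0 0 0 0;0 0 0 0 0.5;0 0 0 0 1;0 0 0 0 1;0 0 0 0 1;0 0 0 0 1;0 0 0 0 1;0 0 0 0 1", force=20)

```text
time: 65.7
position: [0.5968, -0.1352, 0.2278]
eef_rot: [0.389, 3.116, -0.002]
force: [-1.8, -5.6, 1.8]
finger_gap: 0.0444
grip_force: 20.0
```

Request:
jog_arm(series="0 0 0.7 10 1;0 0 1.4 20 1;0 0 2.1 30 1;0 0 2.8 40 1;0 0 3.5 50 1;0 0 4.2 60 1;0 0 4.9 70 1;0 0 5 74 1")

```text
time: 66.7
position: [0.5978, -0.1344, 0.2229]
eef_rot: [2.189, 2.25, 0.004]
force: [4.8, -0.1, -3.2]
finger_gap: 0.0443
grip_force: 20.0
```

Request:
jog_arm(series="0 0 0.7 10 1;0 0 1.4 20 1;0 0 2.1 30 1;0 0 2.8 40 1;0 0 3.5 50 1;0 0 4.2 60 1;0 0 4.9 70 1;0 0 5 74 1")

```text
time: 67.7
position: [0.5987, -0.1352, 0.2181]
eef_rot: [3.101, 0.479, 0.011]
force: [10.2, -5.2, -8.1]
finger_gap: 0.0446
grip_force: 20.0
```

Request:
jog_arm(series="0 0 0 0 1;0 0 0 0 1;0 0 0 0 1;0 0 0 0 1;0 0 0 0 1;0 0 0 0 1;0 0 0 0 1;0 0 0 0 1")

```text
time: 68.7
position: [0.5986, -0.1352, 0.2181]
eef_rot: [3.101, 0.484, 0.011]
force: [10.5, -4.0, -6.9]
finger_gap: 0.0448
grip_force: 20.0
```

```bash
python3 - <<'E'
from h import *
go(.5967,-.1348,.08,-72.5);print(manip.state()['force'],manip.state()['ft_torque'])
E
```

```text
shift [-1.7 -0.9 -9.2] turn 0.3 | yaw now -72.2 grasp [ 0.5986 -0.1352  0.0708] j6 0.84
[10.4671 -4.0192 -6.8564] [-0.7851 -1.4987 -0.034 ]
```

Request:
jog_arm(series="0 0 0 0 0;0 0 0 0 -0.3;0 0 0 0 -0.3;0 0 -20 0 -0.3;0 0 -46 0 -0.3;0 0 -46 0 0.45;0 0 -46 0 0.45;0 0 -46 0 0.45", force=10)

```text
time: 69.7
position: [0.5962, -0.1345, 0.2623]
eef_rot: [-3.103, -0.485, 0.002]
force: [0.2, 0.1, 0.5]
finger_gap: 0.0297
grip_force: 0.0
```

```bash
python3 - <<'E'
from h import *
go(.5967,-.1348,.2495-.1473,-72.5);print(manip.state()['force'],manip.state()['finger_gap'])
E
```

```text
shift [ 0.4  0.5 12.8] turn 0.3 | yaw now -72.2 grasp [ 0.5962 -0.1345  0.115 ] j6 0.84
[0.233  0.147  0.5493] 0.02973922668987886
```

Request:
jog_arm(series="0 0 0 0 0.45;0 0 0 0 0.45;0 0 6 0 0.45;0 0 10 0 0.45;0 0 13 0 0.45;0 0 14 0 0.45;0 0 14 0 0.45;0 0 14 0 0.45")

```text
time: 70.7
position: [0.5968, -0.1347, 0.2494]
eef_rot: [3.104, 0.485, 0.0]
force: [0.2, -0.5, -0.4]
finger_gap: 0.0242
grip_force: 0.0
```

Request:
jog_arm(series="0 0 1 0 0.45;0 0 1.5 0 0.45;0 0 2 0 0.45;0 0 2 0 0.45;0 0 2 0 0.45;0 0 2 0 0.45;0 0 2 0 0.45;0 0 2 0 0.45")

```text
time: 71.7
position: [0.5967, -0.1347, 0.2473]
eef_rot: [-3.104, -0.485, 0.0]
force: [-0.2, -0.1, -0.6]
finger_gap: 0.0241
grip_force: 0.0
```

Request:
jog_arm(series="0 0 1 0 0.45;0 0 1.5 0 0.45;0 0 1.5 0 0.45;0 0 1.5 0 0.45;0 0 1.5 0 0.45;0 0 1.5 0 0.45;0 0 1.5 0 0.45;0 0 1.5 0 0.45")

```text
time: 72.7
position: [0.5967, -0.1347, 0.2459]
eef_rot: [3.104, 0.485, 0.0]
force: [-0.7, 0.8, 3.8]
finger_gap: 0.0246
grip_force: 1.8
```

Collar A matches the gauge (TCP 0.246 at contact). On to post B.

Request:
jog_arm(series="0 0 -45 0 0.45;0 0 -90 0 0.45;0 0 -90 0 0.45;0 0 -90 0 0.45;0 0 -90 0 0.45;0 0 -90 0 0.45;0 0 -90 0 0.45;0 0 -90 0 0.45")

```text
time: 73.7
position: [0.5967, -0.1347, 0.3355]
eef_rot: [-3.104, -0.485, 0.0]
force: [-0.0, -0.4, 0.2]
finger_gap: 0.0241
grip_force: 0.0
```

```bash
python3 - <<'E'
from h import *
go(.594,-.352,.12,-85)
E
```

```text
shift [-68.9 206.2  68.2] turn 12.8 | yaw now -72.2 grasp [ 0.5967 -0.1347  0.1882] j6 0.84
```

Request:
jog_arm(series="-20 60 0 3 0.45;-40 120 0 6 0.45;-60 180 0 9 0.45;-69 206 0 13 0.45;-69 206 0 13 0.45;-69 206 0 13 0.45;-69 206 40 13 0.45;-69 206 58 13 0.45")

```text
time: 74.7
position: [0.5937, -0.3496, 0.2756]
eef_rot: [-3.136, -0.135, 0.004]
force: [0.0, 0.8, -0.5]
finger_gap: 0.0241
grip_force: 0.0
```

Request:
jog_arm(series="0 0 0 0 0.45;0 0 0 0 0.45;0 0 0 0 0.45;0 0 0 0 0.45;0 0 0 0 0.45;0 0 0 0 0.45;0 0 0 0 0.45;0 0 0 0 0.45")

```text
time: 75.7
position: [0.5939, -0.3519, 0.2777]
eef_rot: [-3.139, -0.131, 0.0]
force: [0.8, 0.8, -0.2]
finger_gap: 0.024
grip_force: 0.0
```

```bash
python3 - <<'E'
from meas import *
go(.594,-.352,.12,-85)
w=snap('wrist','b1.png'); G=grad(w); p=manip.state()['position']
print('tip z',p[2]-.166,'axis at .067',proj(w,[p[0],p[1],.067]),'at .102',proj(w,[p[0],p[1],.102]))
for k in('collar_b_top','post_b'):
  print(k,[(round(r['p'],2),np.round(r['position'],1),atz(w,r['position'],.067 if k[0]=='c' else 0)) for r in manip.pinpoint('wrist',k)])
  for r in manip.masks_of('wrist',k)[:3]:
    ys,xs=np.nonzero(r['region']);print(round(r['p'],2),ys.min(),ys.max(),xs.min(),xs.max())
for z in(.064,.066,.068,.070,.072):print(z,circ([(w,G)],.594,-.352,[z],.0225,0,True))
print('rod',circ([(w,G)],.594,-.352,[.102],.008,0,True))
E
```

```text
shift [ 0.1  0.1 10.4] turn -0.2 | yaw now -85.2 grasp [ 0.5939 -0.3519  0.1304] j6 0.78
tip z 0.11170219617053748 axis at .067 [np.float64(235.72238470379213), np.float64(277.91276959571906)] at .102 [np.float64(263.8177786606369), np.float64(277.948259302281)]
collar_b_top [(0.74, array([302.9,  96.5]), array([ 0.5402, -0.2448,  0.067 ]))]
0.73 253 314 65 150
post_b [(0.74, array([200.9, 280.8]), array([ 0.5943, -0.3541,  0.    ])), (0.68, array([254.8, 141. ]), array([ 0.5407, -0.2479,  0.    ]))]
0.96 214 335 57 183
0.8 155 274 234 331
0.78 133 219 0 31
0.064 [10.3373  0.5917 -0.3554  0.064 ]
0.066 [ 9.5652  0.5923 -0.3551  0.066 ]
0.068 [ 9.2619  0.5929 -0.3562  0.068 ]
0.07 [ 9.0001  0.5936 -0.3563  0.07  ]
0.072 [ 8.7182  0.5948 -0.3567  0.072 ]
rod [ 8.6464  0.5925 -0.3578  0.102 ]
```

Request:
jog_arm(series="0 3 0 0 0.45;0 3 0 0 0.45;0 3 6 0 0.45;0 3 12 0 0.45;0 3 20 0 0.45;0 3 28 0 0.45;0 3 33 0 0.45;0 3 33 0 0.45")

```text
time: 76.95
position: [0.594, -0.3547, 0.244]
eef_rot: [-3.138, -0.131, 0.001]
force: [-1.0, 0.7, 0.2]
finger_gap: 0.0242
grip_force: 0.0
```

Request:
jog_arm(series="0 0 1 0 0.45;0 0 2 0 0.45;0 0 3 0 0.45;0 0 4 0 0.45;0 0 5 0 0.45;0 0 5 0 0.45;0 0 5 0 0.45;0 0 5 0 0.45")

```text
time: 77.95
position: [0.5942, -0.3549, 0.2399]
eef_rot: [3.139, 0.131, 0.0]
force: [0.2, -0.3, -0.1]
finger_gap: 0.024
grip_force: 0.0
```

Request:
jog_arm(series="0 0 1 0 0.45;0 0 1.5 0 0.45;0 0 2 0 0.45;0 0 2 0 0.45;0 0 2 0 0.45;0 0 2 0 0.45;0 0 2 0 0.45;0 0 2 0 0.45")

```text
time: 78.95
position: [0.5941, -0.3549, 0.2378]
eef_rot: [3.139, 0.131, 0.0]
force: [-0.1, 0.3, 0.4]
finger_gap: 0.0242
grip_force: 0.0
```

Tips at 0.072. Continuing.

Request:
jog_arm(series="0 0 1 0 0.45;0 0 1.5 0 0.45;0 0 2 0 0.45;0 0 2 0 0.45;0 0 2 0 0.45;0 0 2 0 0.45;0 0 2 0 0.45;0 0 2 0 0.45")

```text
time: 79.95
position: [0.5941, -0.3549, 0.2358]
eef_rot: [-3.139, -0.131, -0.0]
force: [0.9, 0.1, 0.7]
finger_gap: 0.0243
grip_force: 0.0
```

Request:
jog_arm(series="0 0 1 0 0.45;0 0 1.5 0 0.45;0 0 2 0 0.45;0 0 2 0 0.45;0 0 2 0 0.45;0 0 2 0 0.45;0 0 2 0 0.45;0 0 2 0 0.45")

```text
time: 80.95
position: [0.5943, -0.355, 0.2354]
eef_rot: [3.138, 0.131, 0.0]
force: [-2.7, 2.2, 9.6]
finger_gap: 0.0245
grip_force: 4.5
```

Request:
jog_arm(series="0 0 -10 0 -0.4;0 0 -10 0 -0.4;0 0 -10 0 -0.4;0 0 -10 0 -0.4;0 0 -10 0 -0.4;0 0 10 0 -0.4;0 0 22 0 -0.4;0 0 22 0 -0.4")

```text
time: 81.95
position: [0.5933, -0.3542, 0.2091]
eef_rot: [-3.136, -0.131, 0.005]
force: [0.6, -0.3, -0.1]
finger_gap: 0.0614
grip_force: 0.0
```

Request:
jog_arm(series="0 0 0 0 0;0 0 0 0 0.5;0 0 0 0 1;0 0 0 0 1;0 0 0 0 1;0 0 0 0 1;0 0 0 0 1;0 0 0 0 1", force=20)

```text
time: 82.95
position: [0.5943, -0.3552, 0.2123]
eef_rot: [3.138, 0.131, 0.001]
force: [1.1, -3.0, 2.5]
finger_gap: 0.0445
grip_force: 20.0
```

Request:
jog_arm(series="0 0 -0.7 -10 1;0 0 -1.4 -20 1;0 0 -2.1 -30 1;0 0 -2.8 -40 1;0 0 -3.5 -50 1;0 0 -4.2 -60 1;0 0 -4.9 -70 1;0 0 -5.2 -78 1")

```text
time: 83.95
position: [0.5945, -0.3554, 0.2176]
eef_rot: [2.35, 2.081, 0.0]
force: [1.9, -3.4, 2.7]
finger_gap: 0.0443
grip_force: 20.0
```

Request:
jog_arm(series="0 0 -0.7 -10 1;0 0 -1.4 -20 1;0 0 -2.1 -30 1;0 0 -2.8 -40 1;0 0 -3.5 -50 1;0 0 -4.2 -60 1;0 0 -4.9 -70 1;0 0 -5.2 -78 1")

```text
time: 84.95
position: [0.5948, -0.3552, 0.2228]
eef_rot: [0.517, 3.096, -0.002]
force: [3.2, -3.7, 2.5]
finger_gap: 0.0441
grip_force: 20.0
```

Request:
jog_arm(series="0 0 0 0 1;0 0 0 0 1;0 0 0 0 0.3;0 0 0 0 -0.3;0 0 0 0 -0.3;0 0 -20 0 -0.3;0 0 -52 0 -0.3;0 0 -52 0 0.45")

```text
time: 85.95
position: [0.5952, -0.3557, 0.2788]
eef_rot: [0.523, 3.092, -0.006]
force: [-0.4, -0.0, 0.5]
finger_gap: 0.0493
grip_force: 0.0
```

Request:
jog_arm(series="0 0 0 0 0.45;0 0 0 0 0.45;0 0 0 0 0.45;0 0 0 0 0.45;0 0 0 0 0.45;0 0 0 0 0.45;0 0 0 0 0.45;0 0 0 0 0.45", force=10)

```text
time: 86.95
position: [0.5941, -0.3549, 0.2742]
eef_rot: [0.525, 3.097, -0.0]
force: [-0.0, -0.1, 0.1]
finger_gap: 0.0243
grip_force: 0.0
```

```bash
python3 - <<'E'
from h import *
go(.5942,-.355,.249-.1473,71)
E
```

```text
shift [-0.1 -0.1 25.2] turn -0.2 | yaw now 70.8 grasp [ 0.5941 -0.3549  0.1269] j6 -1.94
```

Request:
jog_arm(series="0 0 6 0 0.45;0 0 12 0 0.45;0 0 18 0 0.45;0 0 22 0 0.45;0 0 25 0 0.45;0 0 25 0 0.45;0 0 25 0 0.45;0 0 25 0 0.45")

```text
time: 87.95
position: [0.5942, -0.355, 0.2495]
eef_rot: [0.525, 3.097, -0.0]
force: [1.0, 0.6, -0.1]
finger_gap: 0.0244
grip_force: 0.0
```

Request:
jog_arm(series="0 0 1 0 0.45;0 0 1.5 0 0.45;0 0 2 0 0.45;0 0 2 0 0.45;0 0 2 0 0.45;0 0 2 0 0.45;0 0 2 0 0.45;0 0 2 0 0.45")

```text
time: 88.95
position: [0.5941, -0.3549, 0.2472]
eef_rot: [0.525, 3.097, 0.0]
force: [-0.3, -0.4, 0.2]
finger_gap: 0.0243
grip_force: 0.0
```

Request:
jog_arm(series="0 0 1 0 0.45;0 0 1.2 0 0.45;0 0 1.2 0 0.45;0 0 1.2 0 0.45;0 0 1.2 0 0.45;0 0 1.2 0 0.45;0 0 1.2 0 0.45;0 0 1.2 0 0.45")

```text
time: 89.95
position: [0.5941, -0.3549, 0.246]
eef_rot: [0.525, 3.097, 0.0]
force: [-0.0, -0.5, 0.2]
finger_gap: 0.0243
grip_force: 0.0
```

Request:
jog_arm(series="0 0 0.5 0 0.45;0 0 0.8 0 0.45;0 0 0.8 0 0.45;0 0 0.8 0 0.45;0 0 0.8 0 0.45;0 0 0.8 0 0.45;0 0 0.8 0 0.45;0 0 0.8 0 0.45")

```text
time: 90.95
position: [0.5942, -0.3549, 0.2459]
eef_rot: [0.524, 3.097, -0.0]
force: [-1.5, 1.3, 5.4]
finger_gap: 0.0241
grip_force: 2.6
```

Collar B matches as well. Now I'll back off and check the cups and the pin.

Request:
jog_arm(series="0 0 -40 0 0.45;0 0 -90 0 0.45;0 0 -130 0 0.45;60 0 -130 0 0.45;120 0 -130 0 0.45;180 0 -130 0 0.45;180 0 -130 0 0.45;180 0 -130 0 0.45")

```text
time: 91.95
position: [0.4245, -0.2961, 0.376]
eef_rot: [0.525, 3.095, -0.002]
force: [0.3, -0.8, 0.0]
finger_gap: 0.0243
grip_force: 0.0
```

```bash
python3 - <<'E'
from h import *
t=snap('top','tf.png');s=snap('side','sf.png')
print(manip.state()['position'])
for k in('cup_amber','cup_turq','cup_grey','cup_purple'):
  for c,d in(('top',t),('side',s)): print(k,c,[(round(r['p'],2),np.round(atz(d,r['position'],.091)[:2],3)) for r in manip.pinpoint(c,k)[:4]])
for k in('flake_jar','cup_empty','masking_tape','pin','table_handle'):
  for c,d in(('top',t),('side',s)): print(k,c,[(round(r['p'],2),np.round(r['position'],1),np.round(atz(d,r['position'],0)[:2],3)) for r in manip.pinpoint(c,k)[:2]])
# colour blobs on the table: expected rim pixel positions
h=cv2.cvtColor(t['frame'],cv2.COLOR_RGB2HSV)
for n,X in(('amber',(.541,.203,.105)),('turq',(.546,.133,.105)),('grey',(.55,.069,.105))):
  r,c=map(int,proj(t,X)); print(n,(r,c),np.median(h[r-3:r+4,c-3:c+4].reshape(-1,3),0))
E
```

```text
[ 0.4252 -0.2964  0.3759]
cup_amber top [(0.77, array([0.532, 0.204]))]
cup_amber side [(0.67, array([0.547, 0.196]))]
cup_turq top [(0.74, array([0.558, 0.137])), (0.51, array([ 0.598, -0.353])), (0.35, array([0.541, 0.203]))]
cup_turq side [(0.79, array([0.546, 0.135])), (0.64, array([ 0.643, -0.122])), (0.21, array([0.551, 0.081]))]
cup_grey top [(0.69, array([0.552, 0.07 ]))]
cup_grey side [(0.77, array([0.552, 0.07 ])), (0.49, array([ 0.503, -0.206])), (0.46, array([ 0.491, -0.323])), (0.22, array([ 0.609, -0.234]))]
cup_purple top [(0.63, array([0.535, 0.313])), (0.21, array([ 0.578, -0.345]))]
cup_purple side [(0.26, array([0.608, 0.005]))]
flake_jar top [(0.67, array([148.9, 312.7]), array([ 0.716, -0.169]))]
flake_jar side [(0.54, array([227.3, 217.3]), array([ 0.72 , -0.177])), (0.37, array([262.6, 273.8]), array([0.543, 0.02 ]))]
cup_empty top [(0.83, array([154.8, 276.8]), array([ 0.696, -0.063]))]
cup_empty side [(0.92, array([251.5, 220.3]), array([ 0.705, -0.045]))]
masking_tape top [(0.63, array([274.4, 406.5]), array([ 0.349, -0.441]))]
masking_tape side [(0.29, array([284.8, 282.2]), array([0.525, 0.12 ]))]
pin top [(0.56, array([199. , 142.9]), array([0.554, 0.324]))]
pin side [(0.46, array([296.6, 286.5]), array([0.517, 0.168]))]
table_handle top [(0.64, array([242.8, 202.5]), array([0.43 , 0.146]))]
table_handle side [(0.71, array([250.8, 316.6]), array([ 0.409, -0.027])), (0.7, array([249.6, 271.8]), array([ 0.546, -0.043]))]
amber (197, 178) [ 15. 161. 226.]
turq (196, 204) [ 97. 157. 147.]
grey (195, 227) [135.   4.  70.]
```

```bash
python3 -c "
from rig import manip
print(manip.close_job())"
```

```text
the job is handed in; nothing more can be done
None
```

The job is handed in: the table is level and locked with the pin home, the amber, turquoise and grey cups stand on it inside the rim, and both collars match the gauge to well within 2 mm by fingertip touch. Judging returned no verdict.

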